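# Fit the tipper's handle to its mark and empty the pigment mill jar into the rinsing pan

## Robot

A 6-joint arm with a two-finger parallel gripper is mounted at the origin on a cart in front of the work surface, level with it; the furniture and walls round the work are solid. World frame = base frame: x ahead of the robot, y to its left, z up, the work surface at z = 0. Lengths are in m, angles in rad, forces in N, time in s.
With the tool pointing down it reaches from about 0.35 to 0.975 m from the base axis. Payload 7.1 kg.
Tool frame: the origin (TCP) lies at the very end of the fingers, on their centre line; the grasp point (between the pads) lies 19 mm behind it; x points along the fingers, z is the direction in which the jaws open and shut, and the axes are right-handed (so a half turn about x gives the same grasp; the last joint's range is limited). The gripper opens to 88 mm and grips with 3 to 60 N. Pads are 20 mm wide; open, the fingers measure 115 mm over their backs; the gripper's body (75 mm by 178 mm) begins 61 mm behind the grasp point.
Start: joints at [-1.21, 0.423, 1.63, -0, 1.089, -0.019], TCP at [0.232, -0.58, 0.223] pointing down, gripper open.
Joint ranges: [-3, 3], [-0.9, 2.11], [0.09, 2.58], [-1.31, 4.45], [0.11, 2.69], [-2.54, 2.54]. Speed limits (rad/s): [2.39, 2.39, 3.01, 3.14, 3.14, 3.14].

## Interface

Orientations are given as a rotation vector (axis times angle).
In Python, from plant import readout, imaging, order gives the robot as it stands.
- The arm moves only by the tool move_arm, never from a script. Its argument "series" is a list of rows, each a list of 5 numbers: the shift along the tool's x, y, z scaled (see below), then the turn about the tool's x scaled (see below), then the closure, from 0 (fully open) to 1 (shut). A call has 1 to 20 rows; each row shifts and turns the commanded pose from where the row before left it, along the tool's axes as they then stand; what a row does not reach is not made up. The controller multiplies each number of a shift by 0.25 m and each number of a turn by 90 degrees. A row lasts 1/10 s, in which the tool goes at most 50 mm and 8.59 degrees, less where a joint would pass 70% of its speed; a pose out of reach is approached as far as the arm can. A call with a number of a shift or a turn outside -1 to 1 is refused whole. A call with a gripper value outside its range is refused whole. The fingers move at their own pace and stop on an object; "force" is the grip in N (left out, the last holds). Time passes only in rows, so rows that do not move let the fingers close. It gives the time, the measured TCP pose, the force and the opening at its end, in the units of the state.
- readout.read_state(): the state, without advancing time (a new reading comes with each control period).
- imaging.snapshot(name): name is "scene" or "top" or "wrist"; returns a dict with "frame" (384x512x3 uint8, red, green, blue), "depth" (384x512 float32, m along the optical axis (not along the pixel's ray), 0 where there is no reading), "fx", "fy", "cx", "cy" (pixels), "k1" (the pictures are not rectified: a ray, as slopes to the right and down, at radius r is drawn at 1 + k1 r^2 times it, then the intrinsics apply), "xyz" and "attitude" of the camera in the world. Camera axes: x right, y up, looking along -z (the intrinsics and any distortion apply to the point x, -y, -z); pixel columns grow to the right and rows downward; lengths in m; the calibration is good to about 2 mm. A picture is of the moment at which its call begins.
- order.finish_job(): hands the job in, once; it reports no verdict.
The state is a dict: "time": time; "joints": joint angles; "joint_velocities": joint speeds; "effort": joint torques, N m; "tool_pos": TCP position; "orientation": TCP orientation; "contact_force": force on the tool from outside, world axes, zero at the start; "ft_torque": the same for the moment, N m; "gripper_width": finger opening in m.
Only numpy, scipy, OpenCV 4.12 (cv2) and the standard library are available. Lean on these libraries where they do the work, as an engineer would, in place of code of your own. Each camera call takes 0.05 s, during which the arm holds its last target.

## Task

Slide the loose tube handle, tapered foot first, into the leaning socket on the side of the jar tipper until its black ring mark is level with the socket's mouth. Then use the handle to tip the jar until all four grinding balls have rolled out into the rinsing pan, and swing the jar fully back onto its rest, with the handle left in the socket at its mark. Leave the solvent jar and the paint tin at the back standing where they are.

Things in the scene. Friction and masses are not known exactly. Their poses are not given: they have to be found in the camera images.
- cradle (a joint): tilt of the jar tipper's cradle about its level pivot, rad: 0 = on its rest bar (jar mouth pointing up 35 deg above level, socket bore leaning 35 deg from vertical, away from the pour); grows as the jar tips towards the pan, stop at 1.2. Bore lean from vertical = jar axis above level = 0.611 - value. A friction washer (0.25 N m) holds it where it is left. Starts at 0 to 0.10
- pivot (a point): point on the pivot axis midway between the tipper's two grey uprights (125 mm apart), 170 mm above the cabinet top, fixed: it does not turn with the cradle. z up, y along the pivot axis to the side with the socket, x level, the way the jar pours. The stand is screwed down
- stand: grey steel stand of the tipper, base 107 x 156 mm; origin on the cabinet top under pivot, same axes. Its cradle carries a white ceramic mill jar, 95 mm wide, 115 mm long, open, its mouth 83 mm past the pivot
- socket_mouth (a point): centre of the mouth of the dark steel socket on the tipper's side; turns with the cradle. z along the bore, outward (the handle goes in along -z), y along the pivot axis. 92 mm along the pivot axis from pivot, 45 mm out along the bore, whose axis crosses the pivot axis. Bore 28 mm wide, 70 mm long, open at both ends: nothing stops the handle at its depth. Mouth flares to 39 mm over its first 12 mm
- shoe: sprung brass nose in the side of the bore (+y side, 39 mm below the mouth), at its point on the bore's axis. Its spring presses on the tube with some 14 N, so that sliding the tube past it takes roughly 8 to 16 N, and holds the tube where it is left
- handle: the handle: a steel tube, 25 mm diameter, 180 mm long, 0.16 to 0.26 kg, with a black rubber grip of 30 mm diameter on its upper 80 mm. Origin at the centre of its foot (the end to insert, tapered to 17 mm over the last 9 mm), z along the tube towards the grip. It starts upright in the tool block, its foot 12 mm above the cabinet top
- tool_block: pale wooden tool block, 70 x 104 x 45 mm, fixed; origin at the centre of its underside, y along its length. The handle stands in a 27 mm hole, 33 mm deep, 20 mm from the centre towards -y; a thin dowel standing at +30 mm reaches 107 mm above the cabinet top
- handle_center (a point): centre of the handle, on its axis half-way up (90 mm from the foot; the grip runs from 100 to 180 mm from the foot); z along the tube towards the grip
- handle_mark (a point): point on the handle's axis at its black ring mark (3 mm wide), 60 mm from the foot; z as the handle's. The depth is right when this point is at socket_mouth
- pan: steel loaf pan for rinsing, 136 x 234 mm and 72 mm high, open on top, loose (0.6 kg), standing in front of the jar under its mouth. Origin at the centre of its underside, y along its length; inside about 98 x 196 mm, floor 2 mm above the origin
- ball_1_center (a point): centre of grinding ball 1: a white ceramic ball of 32 mm diameter, 41 g; the four balls lie loose in the jar
- ball_2_center (a point): centre of grinding ball 2: a white ceramic ball of 32 mm diameter, 41 g; the four balls lie loose in the jar
- ball_3_center (a point): centre of grinding ball 3: a white ceramic ball of 32 mm diameter, 41 g; the four balls lie loose in the jar
- ball_4_center (a point): centre of grinding ball 4: a white ceramic ball of 32 mm diameter, 41 g; the four balls lie loose in the jar
- solvent: bystander, to be left standing where it is: the solvent jar, 65 mm wide, 99 mm high with a red lid; origin at the centre of its underside, z up
- tin_back: bystander, to be left standing where it is: the rear paint tin, 103 mm wide, 120 mm high; origin at the centre of its underside, z up
Mind the look-alikes: they are no part of the job. What is meant by the handle is not blue or yellow, and is the smaller of those in its own colour.

How it is judged:
On the way, in this order (a step that is already met when the one before it is completed fails the run):
1. the handle is in the socket, its ring mark level with the mouth to 6 mm, while the jar has not yet been tipped (z of handle_mark in the frame of socket_mouth between -0.006 and 0.006 m and distance between handle_mark and socket_mouth below 0.009 m and angle between the z axis of handle and the z axis of socket_mouth, either way round below 0.15 rad and value of joint cradle below 0.3 rad), for 0.2 s.
2. the jar is tipped with its mouth below level by means of the handle, which is still at its mark (z of handle_mark in the frame of socket_mouth between -0.006 and 0.006 m and distance between handle_mark and socket_mouth below 0.009 m and angle between the z axis of handle and the z axis of socket_mouth, either way round below 0.15 rad and value of joint cradle above 0.7 rad and contact force between any of the fingers, the arm and handle above 0.3 N), for 0.05 s.
At the end, for the whole second after the job is handed in: All four balls lie in the pan; the jar is back on its rest (cradle within 0.12 rad of the rest position) and still; the handle stands in the socket with its ring mark within 6 mm of the mouth along the bore (x of ball_1_center in the frame of pan between -0.055 and 0.055 m and y of ball_1_center in the frame of pan between -0.105 and 0.105 m and z of ball_1_center in the frame of pan between 0 and 0.07 m and x of ball_2_center in the frame of pan between -0.055 and 0.055 m and y of ball_2_center in the frame of pan between -0.105 and 0.105 m and z of ball_2_center in the frame of pan between 0 and 0.07 m and x of ball_3_center in the frame of pan between -0.055 and 0.055 m and y of ball_3_center in the frame of pan between -0.105 and 0.105 m and z of ball_3_center in the frame of pan between 0 and 0.07 m and x of ball_4_center in the frame of pan between -0.055 and 0.055 m and y of ball_4_center in the frame of pan between -0.105 and 0.105 m and z of ball_4_center in the frame of pan between 0 and 0.07 m and value of joint cradle below 0.12 rad and velocity of joint cradle between -0.05 and 0.05 rad/s and z of handle_mark in the frame of socket_mouth between -0.006 and 0.006 m and distance between handle_mark and socket_mouth below 0.009 m and angle between the z axis of handle and the z axis of socket_mouth, either way round below 0.15 rad); the robot touches nothing.
It fails at once if the solvent jar is shoved more than 30 mm (distance of solvent from where it was at the start of the episode above 0.03 m).
It fails at once if the rear paint tin is shoved more than 30 mm (distance of tin_back from where it was at the start of the episode above 0.03 m).
It also fails if it takes over 58 s, if anything falls off the work surface, if the arm or the gripper's body presses on something with over 40 N, if the wrist force passes 120 N, or if a joint passes its speed limit or range.

## Working session

There is one attempt and no reset: what is moved stays moved. The work goes in short steps, Python scripts to look and compute and a tool call to move; the robot and the scene stay as the last step left them, time stands still between calls to the robot, and variables do not carry over. Pictures are saved under pics/ and viewed, and the job is handed in when it is done.

Besides the shell and the picture viewer there is one more tool, called after "Request:" by a JSON object that holds its "fn" and its "kwargs". move_arm: Moves the arm, as the interface text tells. Its arguments: {"type":"object","properties":{"series":{"type":"array","items":{"type":"array","items":{"type":"number","minimum":-1,"maximum":1}}},"force":{"type":"number"}},"required":["series"]}

```bash
ls; mkdir -p pics; cat > h.py <<'E'
import numpy as np,cv2,pickle
from scipy.spatial.transform import Rotation as R
from plant import readout,imaging,order
def snap(n,tag):
    s=imaging.snapshot(n); pickle.dump(s,open(f'pics/{tag}.pkl','wb'))
    cv2.imwrite(f'pics/{tag}.png',cv2.cvtColor(s['frame'],cv2.COLOR_RGB2BGR)); return s
def load(tag): return pickle.load(open(f'pics/{tag}.pkl','rb'))
def crop(tag,u0,v0,u1,v1,k,name):
    im=cv2.imread(f'pics/{tag}.png')[v0:v1,u0:u1]; cv2.imwrite(f'pics/{name}.png',cv2.resize(im,None,fx=k,fy=k,interpolation=cv2.INTER_CUBIC))
def rot(s):
    a=np.array(s['attitude'],float)
    if a.shape==(3,3): return a
    return R.from_rotvec(a).as_matrix() if a.size==3 else R.from_quat(a).as_matrix()
def ray(s,u,v):
    x=(u-s['cx'])/s['fx'];y=(v-s['cy'])/s['fy']
    p=np.array([x,y]);q=p.copy()
    for _ in range(30): q=p/(1+s['k1']*(q@q))
    return rot(s)@np.array([q[0],-q[1],-1.0])
def px(s,u,v,d=None):
    if d is None:
        w=s['depth'][int(v)-1:int(v)+2,int(u)-1:int(u)+2]; d=np.median(w[w>0])
    return np.array(s['xyz'])+ray(s,u,v)*d
def atz(s,u,v,z):
    r=ray(s,u,v);o=np.array(s['xyz']);return o+r*(z-o[2])/r[2]
def cloud(s):
    H,W=s['depth'].shape;v,u=np.mgrid[0:H,0:W].astype(float)
    x=(u-s['cx'])/s['fx'];y=(v-s['cy'])/s['fy'];a,b=x.copy(),y.copy()
    for _ in range(30):
        f=1+s['k1']*(a*a+b*b);a,b=x/f,y/f
    P=np.stack([a,-b,-np.ones_like(a)],-1)*s['depth'][...,None]
    return P@rot(s).T+np.array(s['xyz'])
def proj(s,P):
    c=rot(s).T@(np.array(P)-np.array(s['xyz']));x,y=c[0]/-c[2],-c[1]/-c[2]
    f=1+s['k1']*(x*x+y*y);return x*f*s['fx']+s['cx'],y*f*s['fy']+s['cy']
E
python3 - <<'E'
from h import *
for n in ['scene','top','wrist']:
    s=snap(n,n+'0'); print(n,s['xyz'],s['attitude'],s['fx'],s['k1'])
print(readout.read_state())
E
```

```text
pics
scene [ 0.89264556 -0.34894167  0.95242878] [0.55745338 0.22166297 0.74882134] 362.7693239073524 -0.0503143815404197
top [0.19268005 0.12888418 1.36728849] [ 0.20009045 -0.285913   -1.88862056] 448.4658290711801 -0.18223823612905146
wrist [ 0.30470149 -0.55027147  0.38418556] [-0.25581519  0.17546832 -1.18160278] 278.533145893531 -0.02006741389827208
{'time': 0.15, 'joints': array([-1.21002521e+00,  4.23672569e-01,  1.63046558e+00,  2.54791240e-05,
        1.08859081e+00, -1.89934175e-02]), 'joint_velocities': array([-0.00126201, -0.00220118, -0.00210417,  0.00147615,  0.00110515,
       -0.00076939]), 'effort': array([ 1.92682164e-03, -5.44982708e+01, -2.73918736e+01,  6.43650047e-02,
        2.04275065e-02, -1.11601910e-04]), 'tool_pos': array([ 0.23157949, -0.58007642,  0.22209493]), 'orientation': array([ 0.92575504,  1.3661965 , -0.92464405]), 'contact_force': array([ 0.02755149,  0.39867073, -0.48697378]), 'ft_torque': array([-0.0741641 , -0.01014508, -0.01602478]), 'gripper_width': 0.08806569389845711}
```

View pics/scene0.png

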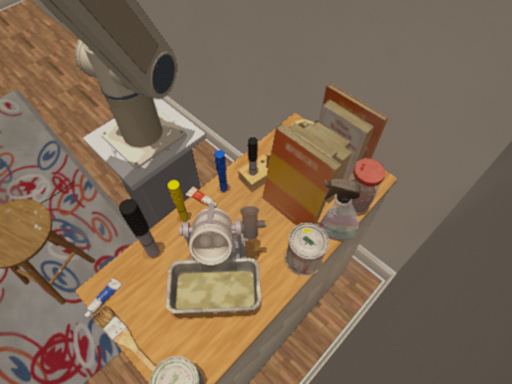

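View pics/top0.png

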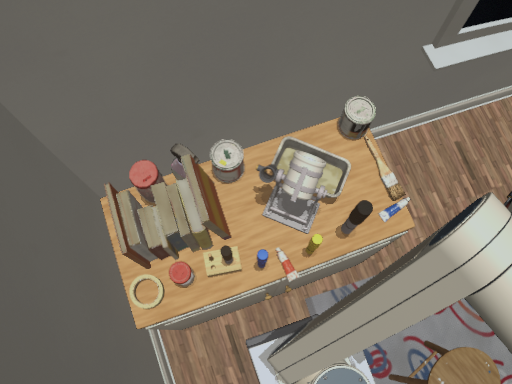

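View pics/wrist0.png

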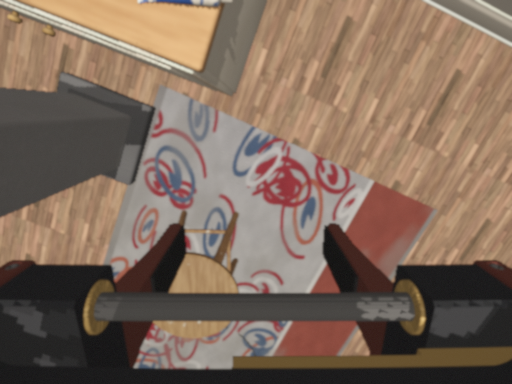

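```bash
python3 - <<'E'
from h import *
crop('scene0',100,120,300,290,4,'c1'); crop('top0',170,80,410,290,3,'c2')
E
```

```text
(no output)
```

View pics/c1.png

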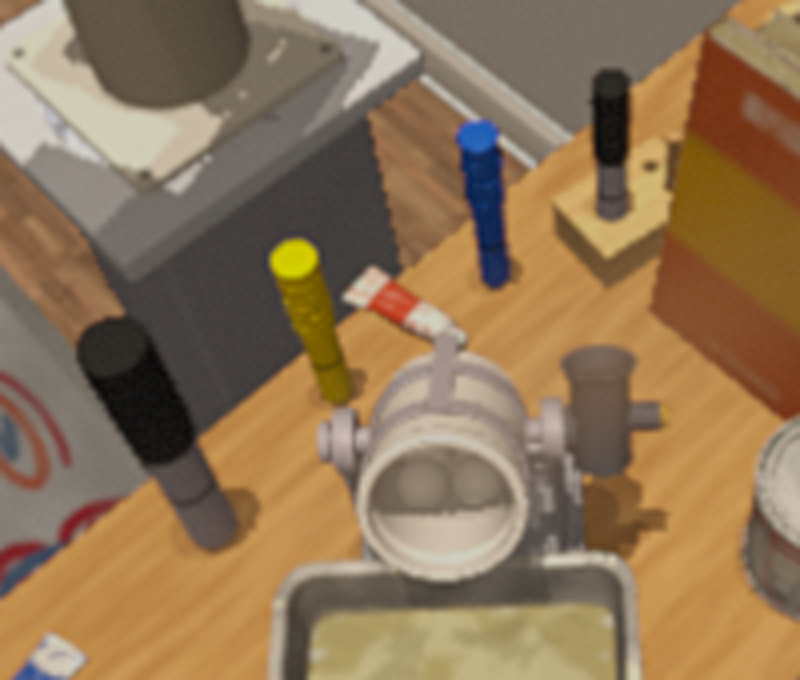

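View pics/c2.png

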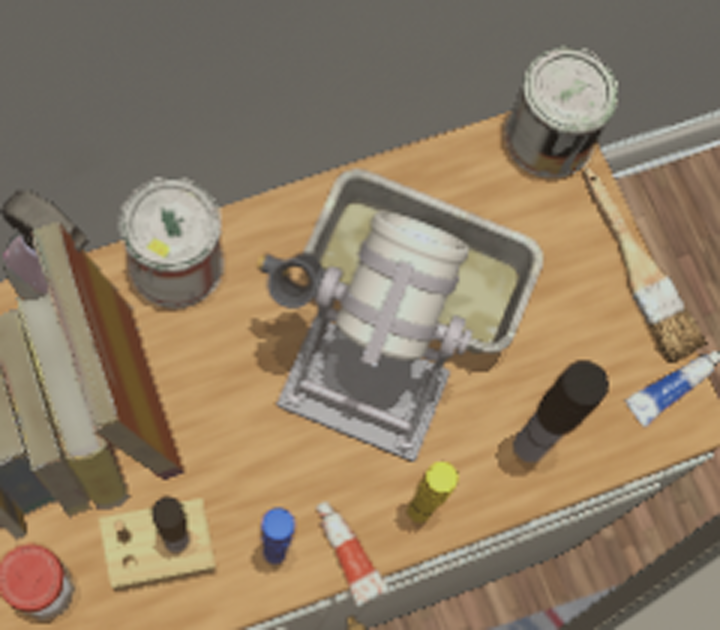

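```bash
python3 - <<'E'
from h import *
s=load('top0');t=load('scene0')
print('top')
for n,u,v in [('handletop',227,249),('socket',267,173),('yellow',316,240),('blue',262,256),('bigblack',364,208),('redlid_small',181,273),('redlidback',145,175),('tin1',227,150),('tin2',357,110),('panTL',283,140),('panTR',348,175),('panBR',337,195),('panL',274,163),('blockcorner',207,275),('block2',240,273),('block3',237,248),('block4',204,252),('basestand1',263,215),('base2',305,231),('base3',318,206)]:
    print(n,px(s,u,v).round(3))
print('scene')
for n,u,v in [('handletop',252,140),('handlebase',253,172),('socket_mouthedge',249,209),('bracketL',184,229),('redlid',369,172),('redlid2',0,0)]:
    if u: print(n,px(t,u,v).round(3))
E
```

```text
top
handletop [0.417 0.124 0.192]
socket [ 0.597 -0.054  0.153]
yellow [ 0.364 -0.111  0.18 ]
blue [0.371 0.042 0.181]
bigblack [ 0.389 -0.245  0.258]
redlid_small [0.412 0.269 0.099]
redlidback [0.698 0.279 0.177]
tin1 [0.719 0.029 0.115]
tin2 [ 0.717 -0.401  0.115]
panTL [ 0.713 -0.152  0.069]
panTR [ 0.554 -0.323  0.007]
panBR [ 0.489 -0.245  0.069]
panL [ 0.649 -0.098  0.071]
blockcorner [0.395 0.205 0.015]
block2 [ 0.371  0.109 -0.   ]
block3 [0.439 0.094 0.042]
block4 [0.467 0.193 0.004]
basestand1 [ 0.519 -0.018  0.003]
base2 [ 0.426 -0.122  0.014]
base3 [ 0.489 -0.191  0.008]
scene
handletop [0.413 0.128 0.192]
handlebase [0.422 0.123 0.056]
socket_mouthedge [ 0.566 -0.037  0.194]
bracketL [ 0.491 -0.181  0.187]
redlid [0.707 0.277 0.176]
```

```bash
python3 - <<'E'
from h import *
# top-down height+color maps from both cams, region x .38-.75, y -.36-.24
for tag in ['top0','scene0']:
    s=load(tag);P=cloud(s).reshape(-1,3);C=s['frame'].reshape(-1,3)
    ok=(s['depth'].reshape(-1)>0)
    print(tag, 'table z', np.median(P[ok&(abs(P[:,0]-.45)<.02)&(abs(P[:,1]-.03)<.02)][:,2]))
    im=np.zeros((560,720,3),np.uint8);zb=np.full((560,720),-1.)
    for p,c in zip(P[ok],C[ok]):
        i=int((p[0]-.36)/.4*560);j=int((.24-p[1])/.6*720*.857)
        if 0<=i<560 and 0<=j<720 and p[2]>-.01:
            for a in range(-1,2):
                for b in range(-1,2):
                    if 0<=i+a<560 and 0<=j+b<720 and p[2]>zb[i+a,j+b]: zb[i+a,j+b]=p[2];im[i+a,j+b]=c[::-1]
    cv2.imwrite(f'pics/map_{tag}.png',im[::-1])
s=load('top0');crop('top0',250,130,360,240,7,'c3')
E
```

```text
top0 table z 0.0009216566706909957
scene0 table z -0.00047518368517734944
```

View pics/map_top0.png

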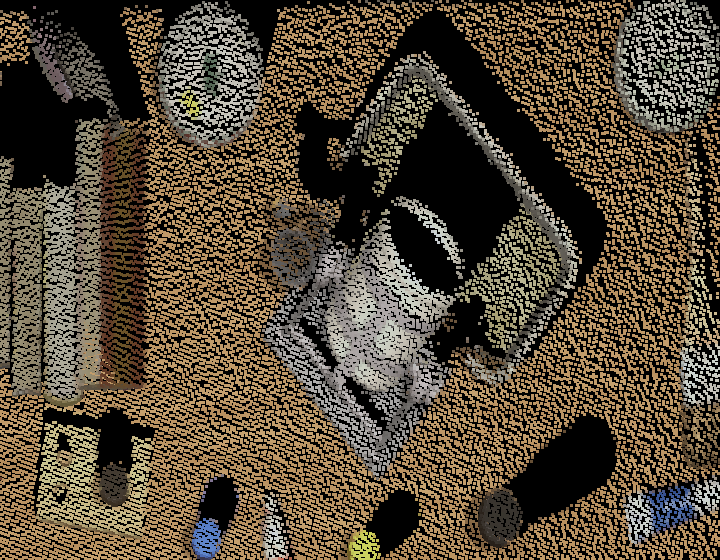

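View pics/c3.png

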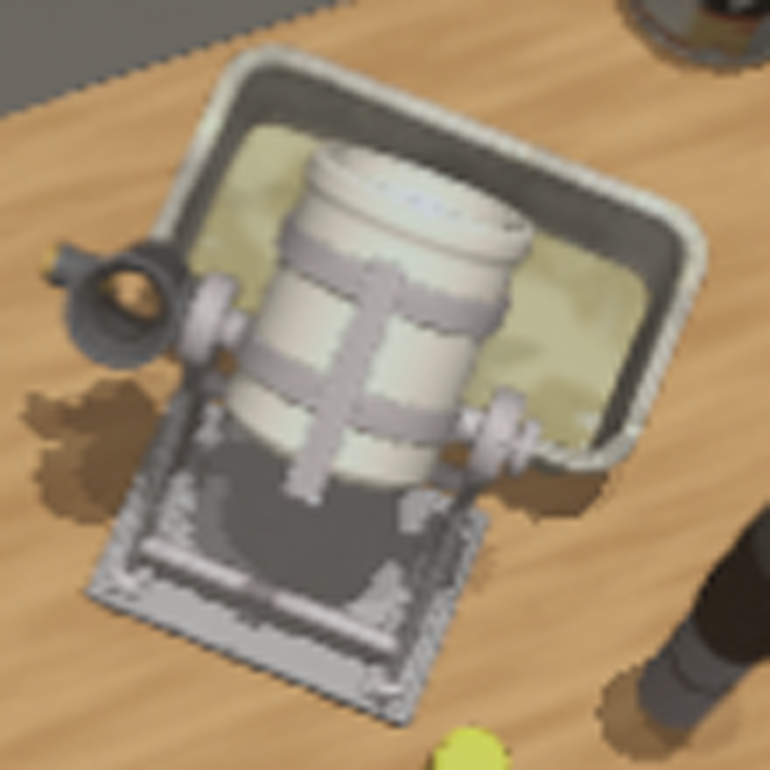

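```bash
python3 - <<'E'
from h import *
s=load('top0')
f=lambda u,v,z:atz(s,250+(u-0)/7-.43,130+v/7-.43,z)
a,b,c=[f(u,v,.004) for u,v in [(88,597),(407,724),(491,512)]]
print(a,b,c,np.linalg.norm(a-b),np.linalg.norm(b-c),np.dot(a-b,c-b))
print('yaw y',np.arctan2(*(a-b)[[1,0]])-np.pi/2,np.arctan2(*(c-b)[[1,0]]))
l,r=f(208,318,.17),f(498,432,.17); print(l,r,(l+r)/2,np.linalg.norm(l-r),np.arctan2(*(l-r)[[1,0]])-np.pi/2)
P=cloud(s)
m=(P[...,2]>.165)&(P[...,2]<.2);
crop('scene0',175,190,275,270,8,'c4')
E
```

```text
[ 0.52039927 -0.01523439  0.004     ] [ 0.41866345 -0.12989422  0.004     ] [ 0.49778914 -0.20147227  0.004     ] 0.15328748722167154 0.1066972029392494 -0.00015721008833795888
yaw y -0.7257450878977676 -0.7353573888563102
[ 0.57463343 -0.08254456  0.17      ] [ 0.49087252 -0.17628353  0.17      ] [ 0.53275297 -0.12941405  0.17      ] 0.12570952201119184 -0.7292428146954612
```

View pics/c4.png

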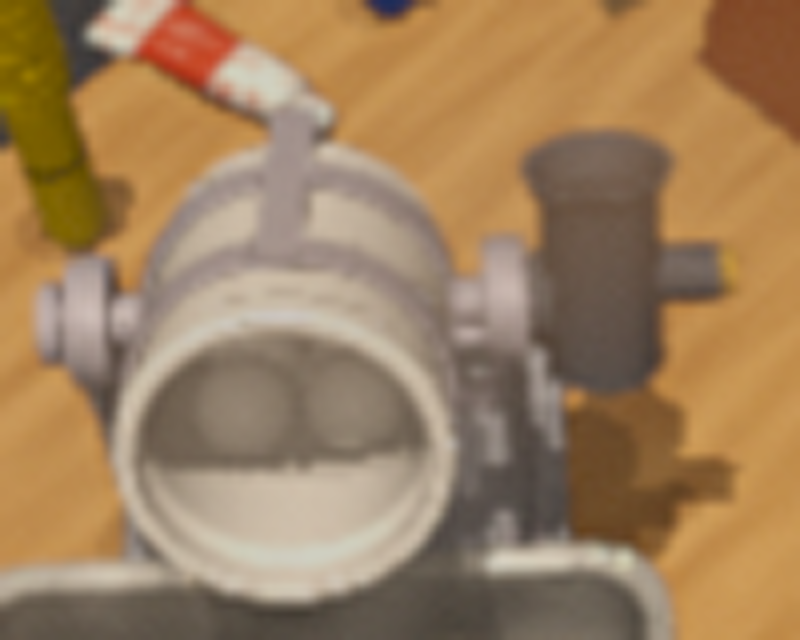

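```bash
cat >> h.py <<'E'
PIV=np.array([.5328,-.1294,.17]);YAW=-.729
XS=np.array([np.cos(YAW),np.sin(YAW),0]);YS=np.array([-np.sin(YAW),np.cos(YAW),0]);ZZ=np.array([0,0,1.])
def bore(q): L=.611-q; return -XS*np.sin(L)+ZZ*np.cos(L)
def onb(q,d): return PIV+.092*YS+d*bore(q)
E
python3 - <<'E'
from h import *
s=load('top0');t=load('scene0')
for tag,cs,k,o in [('top0',s,7,(250,130)),('scene0',t,8,(175,190))]:
  im=cv2.imread('pics/'+('c3' if k==7 else 'c4')+'.png')
  for q,c in [(0,(0,0,255)),(.1,(0,255,0))]:
    for d,r in [(.045,.0195),(.033,.014),(-.025,.014)]:
      b=bore(q);e1=YS;e2=np.cross(b,e1)
      pts=[[ (x-o[i]+.5)*k-.5 for i,x in enumerate(proj(cs,onb(q,d)+r*(np.cos(a)*e1+np.sin(a)*e2)))] for a in np.linspace(0,6.3,40)]
      cv2.polylines(im,[np.int32(np.round(pts))],True,c,1)
  cv2.imwrite(f'pics/ov_{tag}.png',im)
E
```

```text
(no output)
```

View pics/ov_top0.png

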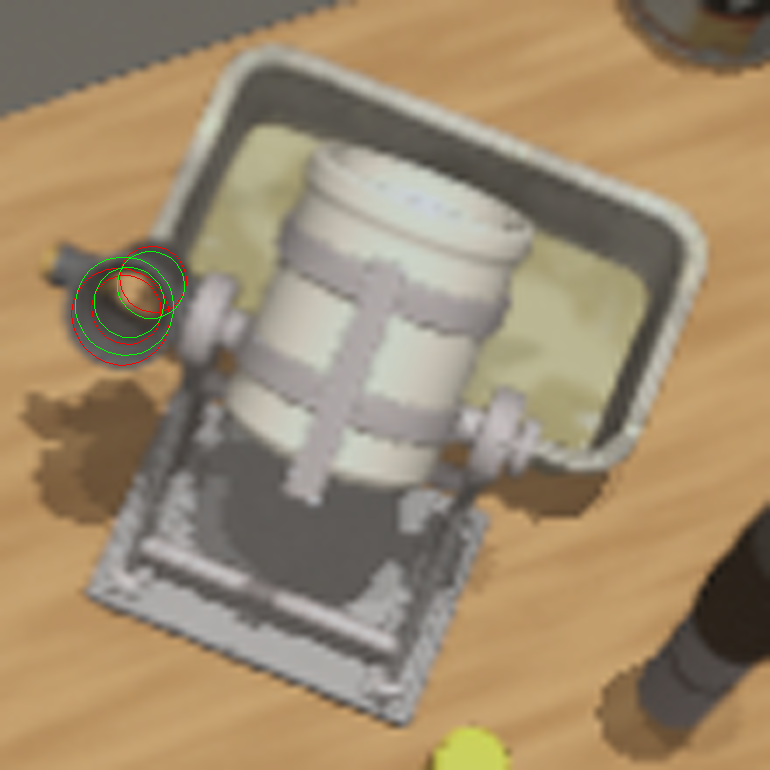

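View pics/ov_scene0.png

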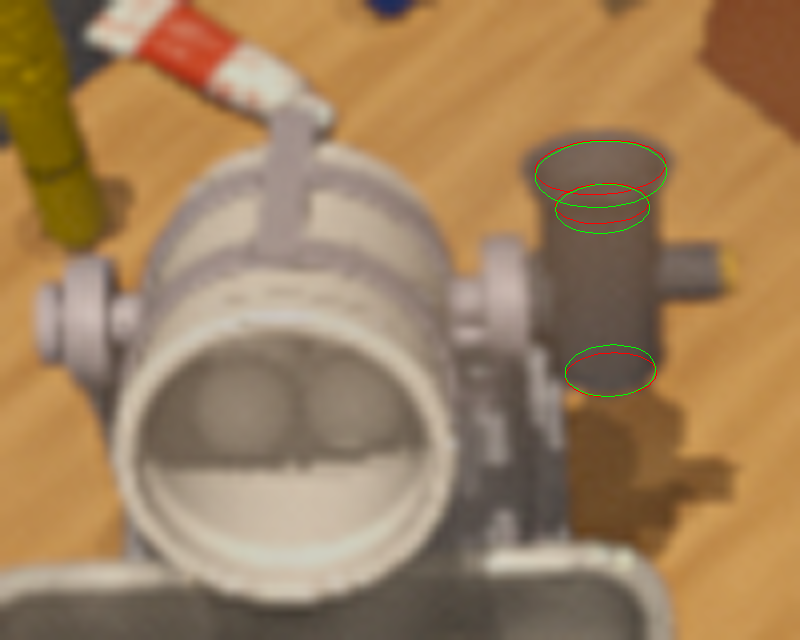

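```bash
python3 - <<'E'
from h import *
s=load('top0');t=load('scene0')
for c in (s,t):
    P=cloud(c);ok=c['depth']>0
    for (x0,x1,y0,y1) in [(.44,.48,.1,.26),(.48,.52,.1,.26),(.52,.6,.1,.26),(.6,.7,.08,.26)]:
        m=ok&(P[...,0]>x0)&(P[...,0]<x1)&(P[...,1]>y0)&(P[...,1]<y1)
        z=P[m]; i=np.argsort(z[:,2])[-20:]; print((x0,x1),np.percentile(z[:,2],[50,99]).round(3), z[i[10]].round(3))
st=readout.read_state();M=R.from_rotvec(st['orientation']).as_matrix();print(M.round(3))
crop('top0',195,230,265,285,10,'c5'); crop('scene0',225,125,290,200,9,'c6')
E
```

```text
(0.44, 0.48) [0.043 0.243] [0.475 0.191 0.243]
(0.48, 0.52) [0.211 0.285] [0.483 0.157 0.285]
(0.52, 0.6) [0.236 0.285] [0.559 0.147 0.286]
(0.6, 0.7) [0.217 0.285] [0.644 0.143 0.286]
(0.44, 0.48) [0.019 0.235] [0.443 0.105 0.047]
(0.48, 0.52) [0.204 0.283] [0.503 0.145 0.283]
(0.52, 0.6) [0.207 0.282] [0.565 0.145 0.283]
(0.6, 0.7) [0.185 0.282] [0.671 0.142 0.283]
[[-0.     0.929  0.371]
 [ 0.001  0.371 -0.929]
 [-1.     0.    -0.001]]
```

View pics/c5.png

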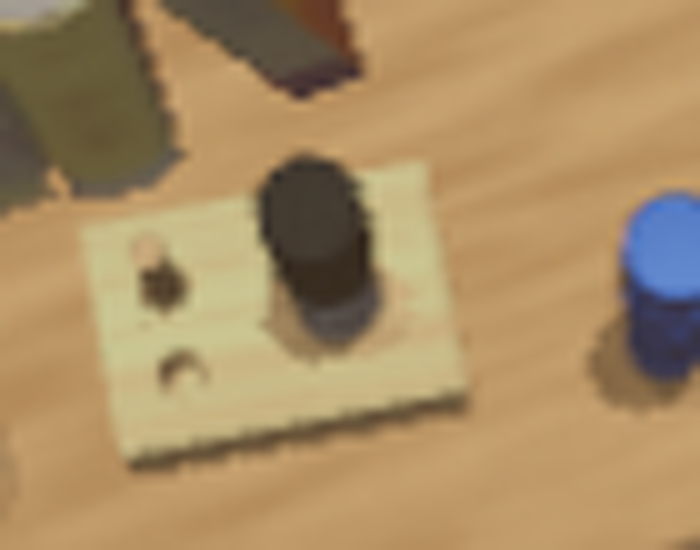

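View pics/c6.png

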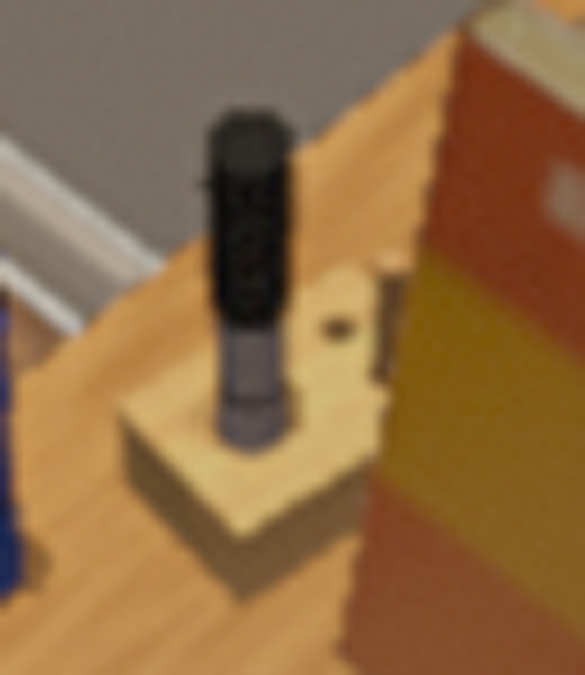

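```bash
cat >> h.py <<'E'
def go(target,n=None,st=None):
    st=st or readout.read_state();M=R.from_rotvec(st['orientation']).as_matrix()
    d=M.T@(np.array(target)-st['tool_pos']);print('units xyz total',(d/.25).round(3),'dist',np.linalg.norm(d).round(4)); 
    if n: print(n,'rows of',(d/.25/n).round(4))
E
python3 - <<'E'
from h import *
s=load('top0');t=load('scene0')
print(atz(s,195+310/10-.45,230+205/10-.45,.192),atz(t,225+250/9-.45,125+147/9-.45,.192))
print(atz(s,195+334/10-.45,230+318/10-.45,.052),atz(t,225+250/9-.45,125+432/9-.45,.047))
go([.417,.125,.37],15)
E
```

```text
[0.41593947 0.12842899 0.192     ] [0.41640888 0.12647748 0.192     ]
[0.40811888 0.13226811 0.052     ] [0.41690803 0.12444683 0.047     ]
units xyz total [-0.589  1.734 -2.345] dist 0.7439
15 rows of [-0.0393  0.1156 -0.1563]
```

Request:
{"fn": "move_arm", "kwargs": {"series": [[-0.2, 0, 0, 0, 0], [-0.2, 0, 0, 0, 0], [-0.2, 0, 0, 0, 0], [0, 0.115, -0.156, 0, 0], [0, 0.115, -0.156, 0, 0], [0, 0.115, -0.156, 0, 0], [0, 0.115, -0.156, 0, 0], [0, 0.115, -0.156, 0, 0], [0, 0.115, -0.156, 0, 0], [0, 0.115, -0.156, 0, 0], [0, 0.115, -0.156, 0, 0], [0, 0.115, -0.156, 0, 0], [0, 0.115, -0.156, 0, 0], [0, 0.115, -0.156, 0, 0], [0, 0.115, -0.156, 0, 0], [0, 0.115, -0.156, 0, 0], [0, 0.115, -0.156, 0, 0], [0, 0.115, -0.156, 0, 0]]}}

```text
time: 1.95
tool_pos: [0.4152, 0.1249, 0.3728]
orientation: [0.925, 1.365, -0.924]
contact_force: [1.3, -1.1, -0.6]
gripper_width: 0.0878
```

Request:
{"fn": "move_arm", "kwargs": {"series": [[0, 0, 0, -0.095, 0], [0, 0, 0, -0.095, 0], [0, 0, 0, -0.095, 0], [0, 0, 0, -0.095, 0], [0, 0, 0, -0.095, 0], [0, 0, 0, -0.095, 0], [0, 0, 0, -0.095, 0], [0, 0, 0, -0.095, 0], [0, 0, 0, -0.095, 0], [0, 0, 0, -0.095, 0], [0, 0, 0, -0.095, 0], [0, 0, 0, -0.095, 0], [0, 0, 0, -0.095, 0], [0, 0, 0, -0.095, 0], [0, 0, 0, -0.095, 0], [0, 0, 0, -0.095, 0], [0, 0, 0, -0.095, 0], [0, 0, 0, -0.095, 0], [0, 0, 0, -0.046, 0], [0, 0, 0, 0, 0]]}}

```text
time: 3.95
tool_pos: [0.4152, 0.1227, 0.3725]
orientation: [-1.207, 1.211, 1.207]
contact_force: [0.4, -0.0, 0.6]
gripper_width: 0.088
```

```bash
python3 - <<'E'
from h import *
s=snap('wrist','wrist1');st=readout.read_state();print(st['tool_pos'],st['joints'],st['time'],R.from_rotvec(st['orientation']).as_matrix().round(3))
E
```

```text
[0.41520207 0.12271407 0.37253688] [ 2.59857192e-01 -3.31050840e-02  1.84936510e+00  3.68879281e-05
  1.32565925e+00 -1.30564930e+00] 4.0 [[-0.    -1.     0.005]
 [-0.     0.005  1.   ]
 [-1.     0.    -0.   ]]
```

View pics/wrist1.png

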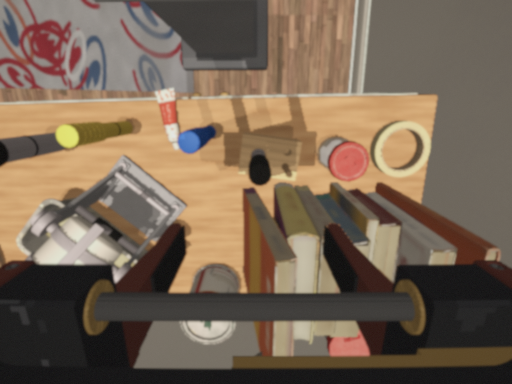

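Request:
{"fn": "move_arm", "kwargs": {"series": [[0, -0.004, 0.014, 0, 0], [0.16, 0, 0, 0, 0], [0.16, 0, 0, 0, 0], [0.16, 0, 0, 0, 0], [0.16, 0, 0, 0, 0], [0.12, 0, 0, 0, 0], [0.12, 0, 0, 0, 0], [0.098, 0, 0, 0, 0], [0, 0, 0, 0, 0], [0, 0, 0, 0, 0]]}}

```text
time: 5.0
tool_pos: [0.4165, 0.1264, 0.1283]
orientation: [-1.206, 1.212, 1.207]
contact_force: [-0.1, 1.2, 0.6]
gripper_width: 0.0878
```

```bash
python3 - <<'E'
from h import *
s=snap('wrist','wrist2');st=readout.read_state();print(st['tool_pos'],st['contact_force'])
E
```

```text
[0.41710185 0.12654482 0.12901691] [-0.58134844  0.34659368  0.3366234 ]
```

View pics/wrist2.png

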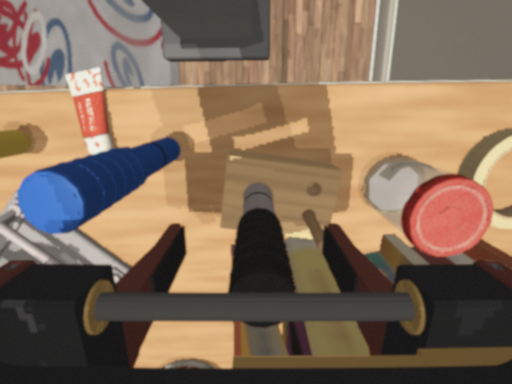

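Request:
{"fn": "move_arm", "kwargs": {"series": [[0, 0, 0, 0, 1], [0, 0, 0, 0, 1], [0, 0, 0, 0, 1], [0, 0, 0, 0, 1], [0, 0, 0, 0, 1], [0, 0, 0, 0, 1], [0, 0, 0, 0, 1], [0, 0, 0, 0, 1], [0, 0, 0, 0, 1], [0, 0, 0, 0, 1]], "force": 15}}

```text
time: 6.05
tool_pos: [0.4165, 0.1266, 0.1281]
orientation: [-1.206, 1.21, 1.207]
contact_force: [0.1, 4.0, -3.1]
gripper_width: 0.0304
```

Request:
{"fn": "move_arm", "kwargs": {"series": [[-0.05, 0, 0, 0, 1], [-0.05, 0, 0, 0, 1], [0, 0, 0, 0, 1], [0, 0, 0, 0, 1]]}}

```text
time: 6.45
tool_pos: [0.4167, 0.1265, 0.1534]
orientation: [-1.207, 1.21, 1.206]
contact_force: [0.1, 3.3, 2.8]
gripper_width: 0.0301
```

Request:
{"fn": "move_arm", "kwargs": {"series": [[-0.001, 0.0315, 0, 0, 1], [-0.001, 0.0315, 0, 0, 1], [0.0025, 0.031, 0, 0, 1], [0.0025, 0.031, 0, 0, 1], [0.0065, 0.031, 0, 0, 1], [0.0065, 0.031, 0, 0, 1], [0.0105, 0.0295, 0, 0, 1], [0.0105, 0.0295, 0, 0, 1], [0.0135, 0.028, 0, 0, 1], [0.0135, 0.028, 0, 0, 1], [0, 0, 0, 0, 1], [0, 0, 0, 0, 1]]}}

```text
time: 7.65
tool_pos: [0.3403, 0.1263, 0.1369]
orientation: [-1.207, 1.212, 1.207]
contact_force: [0.4, 1.4, -2.1]
gripper_width: 0.0298
```

```bash
python3 - <<'E'
from h import *
s=snap('wrist','wrist3');s=snap('scene','scene3');s=snap('top','top3');st=readout.read_state();print(st['tool_pos'],st['contact_force'])
crop('scene3',190,100,300,200,7,'c7')
E
```

```text
[0.34070358 0.12624499 0.13702227] [ 0.21841188  0.90101992 -1.85195606]
```

View pics/wrist3.png

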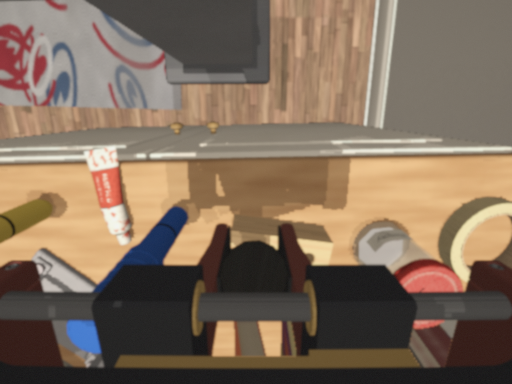

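View pics/c7.png

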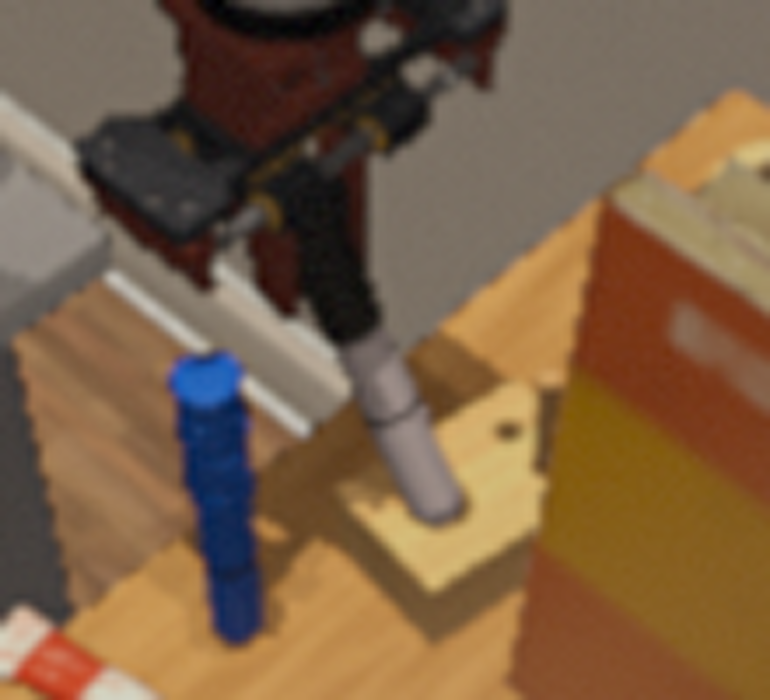

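Request:
{"fn": "move_arm", "kwargs": {"series": [[0, 0, 0, 0, 1], [0, 0, 0, 0, 1], [0, 0, 0, 0, 1], [-0.05, 0, 0, 0, 1], [-0.1, 0, 0, 0, 1], [-0.15, 0, 0, 0, 1], [-0.15, 0, 0, 0, 1], [-0.15, 0, 0, 0, 1], [-0.15, 0, 0, 0, 1], [-0.15, 0, 0, 0, 1], [-0.1, 0, 0, 0, 1], [0, 0, 0, 0, 1], [0, 0, 0, 0, 1]], "force": 45}}

```text
time: 9.1
tool_pos: [0.3404, 0.1263, 0.3864]
orientation: [-1.207, 1.211, 1.207]
contact_force: [0.0, -0.1, -3.2]
gripper_width: 0.0293
```

```bash
python3 - <<'E'
from h import *
s=snap('scene','scene4');s=snap('top','top4');st=readout.read_state();print(st['tool_pos'],st['contact_force'])
go([.51,0.02,.37])
crop('scene4',190,40,320,150,6,'c8');
crop('top4',190,210,290,300,7,'c9')
E
```

```text
[0.33987497 0.1261368  0.3853134 ] [-0.01310791 -0.63079079 -2.35947635]
units xyz total [ 0.06  -0.682 -0.422] dist 0.2011
```

View pics/c8.png

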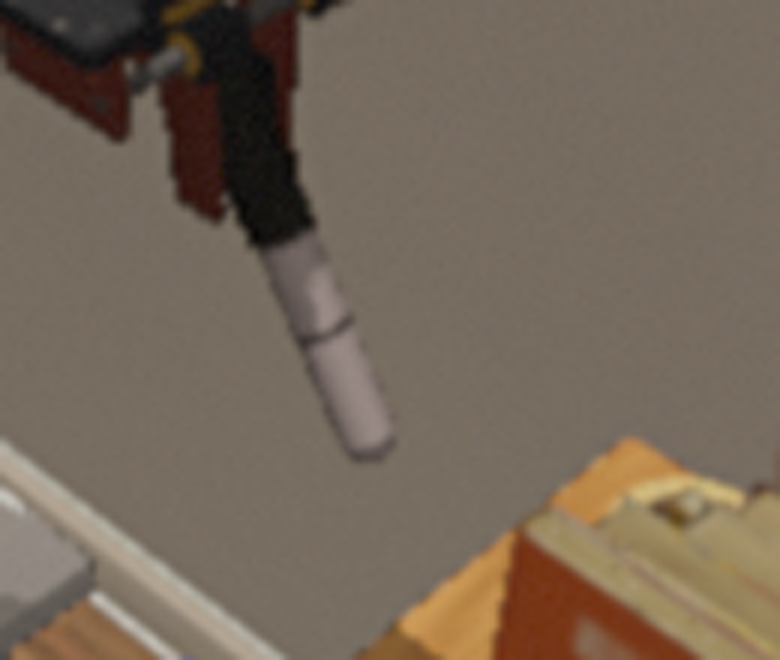

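View pics/c9.png

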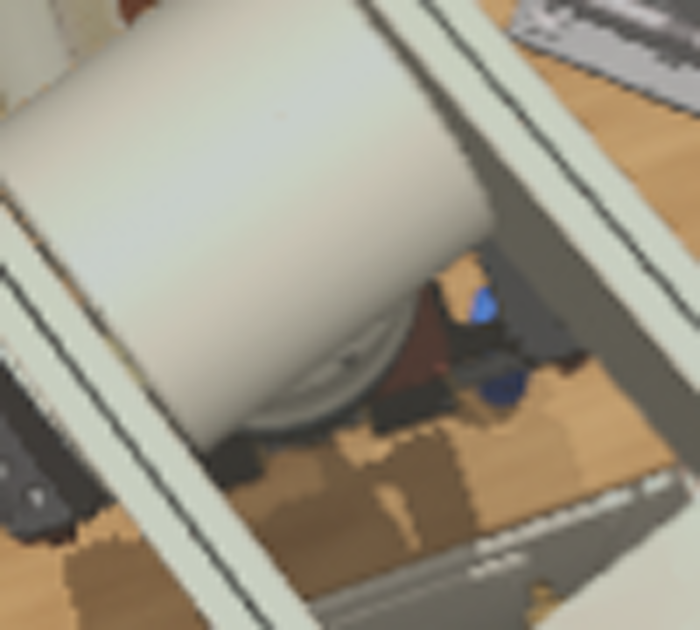

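```bash
cat >> h.py <<'E'
def planeint(s,u,v,p0,n):
    r=ray(s,u,v);o=np.array(s['xyz']);return o+r*((p0-o)@n)/(r@n)
def fitcyl(s,box,rad=.0125,dmax=None,sel=None,a0=None):
    from scipy.optimize import least_squares
    u0,v0,u1,v1=box;P=cloud(s)[v0:v1,u0:u1].reshape(-1,3)
    P=P[sel(P)] if sel is not None else P
    def f(x):
        d=np.array([x[2],x[3],1.]);d/=np.linalg.norm(d);w=P-np.array([x[0],x[1],P[:,2].mean()])
        return np.linalg.norm(w-np.outer(w@d,d),axis=1)-rad
    c=P.mean(0);r=least_squares(f,[c[0],c[1],*(a0 or (0,0))],loss='soft_l1',f_scale=.002)
    return np.array([r.x[0],r.x[1],c[2]]),np.array([r.x[2],r.x[3]]),len(P),np.sqrt(np.mean(r.fun**2))
E
python3 - <<'E'
from h import *
s=load('scene4')
p0=np.array([.34,.1263,.3]);n=np.array([0,1.,0])
g=lambda u,v:planeint(s,190+u/6-.42,40+v/6-.42,p0,n)
F,M,G=g(370,447),g(327,330),g(289,240)
for a in(F,M,G):print(a.round(4))
print('dist F-M',np.linalg.norm(F-M),'M-G',np.linalg.norm(M-G))
d=G-F;print('lean',np.arctan2(-d[0],d[2]))
P=cloud(s)[80:118,233:258].reshape(-1,3);k=(abs(P[:,1]-.126)<.03)&(P[:,2]>.2);print(k.sum())
print(fitcyl(s,(233,80,258,118),sel=lambda P:(abs(P[:,1]-.126)<.03)&(P[:,2]>.2),a0=(-.65,0)))
E
```

```text
[0.4137 0.1263 0.2924]
[0.3896 0.1263 0.342 ]
[0.3691 0.1263 0.3763]
dist F-M 0.055145321243178676 M-G 0.03996599149058298
lean 0.48872791787601083
389
(array([0.38776154, 0.12633763, 0.34091913]), array([-0.56873906, -0.0287073 ]), 389, np.float64(0.0014227726238532762))
```

```bash
python3 - <<'E'
from h import *
crop('scene4',222,45,262,120,8,'c10')
s=load('scene4')
st=readout.read_state()
im=cv2.imread('pics/c10.png')
gp=np.array([.3400,.1262,.3853+.019])
for L,c in [(.5,(0,0,255)),(.56,(0,255,0)),(.62,(255,0,0))]:
    d=np.array([-np.sin(L),0,np.cos(L)]);F=gp-.135*d
    e=np.cross(d,s['xyz']-gp);e/=np.linalg.norm(e)
    for sg in(-1,1):
        pts=[[(x-o+.5)*8-.5 for x,o in zip(proj(s,F+t*d+sg*.0125*e),(222,45))] for t in np.linspace(.0,.1,10)]
        cv2.polylines(im,[np.int32(np.round(pts))],False,c,1)
cv2.imwrite('pics/c11.png',im)
E
```

```text
(no output)
```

View pics/c11.png

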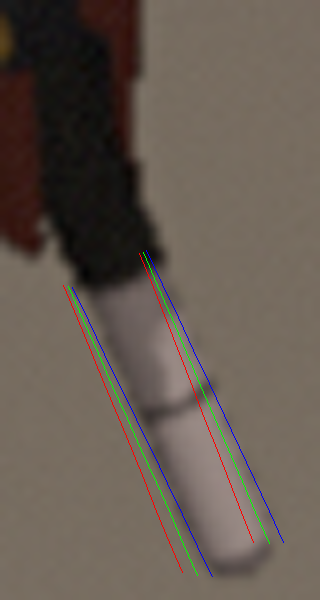

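Request:
{"fn": "move_arm", "kwargs": {"series": [[0, 0, 0, 0.093, 1], [0, 0, 0, 0.093, 1], [0, 0, 0, 0.093, 1], [0, 0, 0, 0.093, 1], [0, 0, 0, 0.092, 1], [0, 0, 0, 0, 1], [0, 0, 0, 0, 1]]}}

```text
time: 9.9
tool_pos: [0.3404, 0.1263, 0.386]
orientation: [-0.658, 1.471, 0.658]
contact_force: [0.1, -0.5, -3.1]
gripper_width: 0.0295
```

```bash
python3 - <<'E'
from h import *
s=load('scene4')
c=np.array([.38776,.12634,.34092]);d=np.array([-.5687,-.0287,1]);d/=np.linalg.norm(d)
r=ray(s,190+370/6-.42,40+449/6-.42);r/=np.linalg.norm(r);o=np.array(s['xyz'])
A=np.array([[1,-r@d],[r@d,-1]]);w=c-o;k=np.linalg.solve(A,[w@r,w@d]);F=c+k[1]*d
print('foot',F,'miss',np.linalg.norm(o+k[0]*r-F))
tcp=np.array([.3400,.1262,.3855]);st=readout.read_state()
M=R.from_rotvec(st['orientation']).as_matrix();print(M.round(3))
# rel to tool
M0=np.array([[0,-1,.005],[0,.005,1],[-1,0,0.]])
rel=M0.T@(F-tcp);dr=M0.T@d;print('rel foot',rel,'dir',dr)
np.save('rel.npy',np.array([rel,dr]))
for dd in(.1,.045):
    t=onb(.02,dd)-M@rel;print(dd,'foot tgt',onb(.02,dd),'tcp',t);go(t)
print('handle dir world',M@dr,'bore',bore(.02))
E
```

```text
foot [0.41525327 0.12772747 0.29257593] miss 0.00227156146123223
[[-0.002 -0.746  0.666]
 [-0.001  0.666  0.746]
 [-1.     0.001 -0.002]]
rel foot [ 0.09292407 -0.07524563  0.00190374] dir [-0.86899263  0.49407141 -0.02741107]
0.1 foot tgt [ 0.55252578 -0.02366675  0.25303839] tcp [0.49531359 0.02507261 0.34605264]
units xyz total [ 0.159 -0.732  0.111] dist 0.1893
0.045 foot tgt [ 0.57538248 -0.04408049  0.20736728] tcp [0.51817028 0.00465887 0.30038152]
units xyz total [ 0.341 -0.855  0.111] dist 0.2318
handle dir world [-0.38501964  0.30909128  0.86961404] bore [-0.41557635  0.37115883  0.8303839 ]
```

Request:
{"fn": "move_arm", "kwargs": {"series": [[0, -0.1, 0.015, 0, 1], [0, -0.15, 0.022, 0, 1], [0, -0.15, 0.022, 0, 1], [0, -0.15, 0.022, 0, 1], [0.05, -0.1, 0.015, 0, 1], [0.06, -0.052, 0.01, 0, 1], [0.05, -0.03, 0.005, 0, 1], [0, 0, 0, 0, 1], [0, 0, 0, 0, 1]]}}

```text
time: 10.8
tool_pos: [0.4949, 0.0251, 0.3469]
orientation: [-0.655, 1.471, 0.657]
contact_force: [-0.0, 0.6, -2.5]
gripper_width: 0.0296
```

```bash
python3 - <<'E'
from h import *
s=snap('scene','scene5');s=snap('wrist','wrist5');s=snap('top','top5');st=readout.read_state();print(st['tool_pos'],st['contact_force'])
crop('scene5',180,130,280,250,6,'c12')
E
```

```text
[0.49538202 0.02527469 0.34804817] [-1.28735971 -0.29525369 -2.23504561]
```

View pics/c12.png

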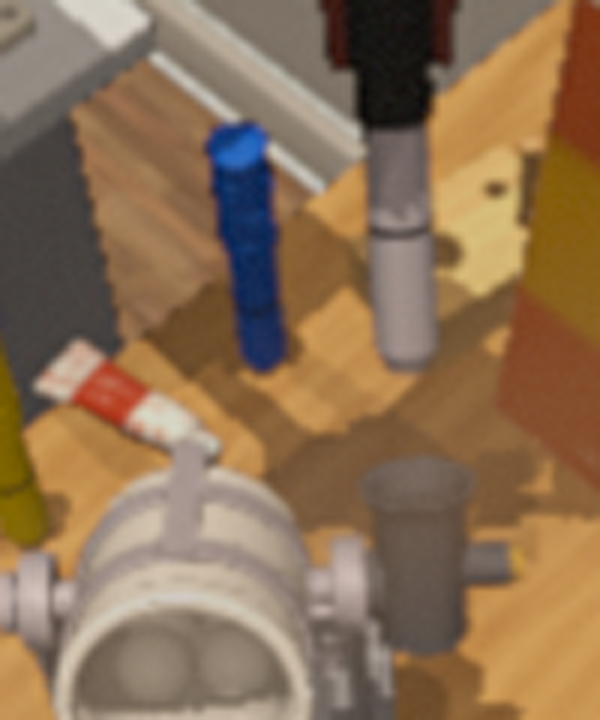

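View pics/top5.png

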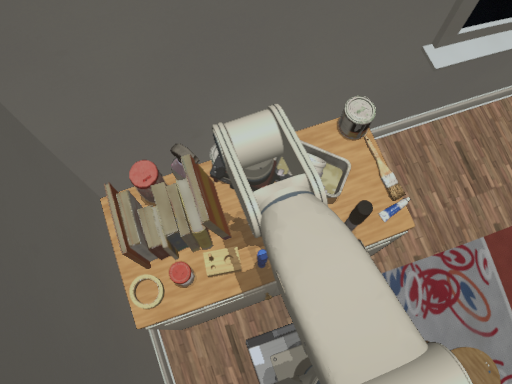

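View pics/wrist5.png

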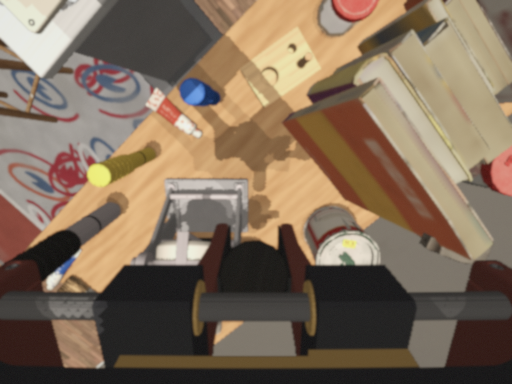

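```bash
cat >> h.py <<'E'
def footest(s,box,foot,sel,a0,rad=.0125):
    c,ab,n,rms=fitcyl(s,box,rad,sel=sel,a0=a0);d=np.array([*ab,1]);d/=np.linalg.norm(d)
    r=ray(s,*foot);r/=np.linalg.norm(r);o=np.array(s['xyz']);w=c-o
    k=np.linalg.solve(np.array([[1,-r@d],[r@d,-1]]),[w@r,w@d]);F=c+k[1]*d
    print('c',c.round(4),'d',d.round(4),n,'rms',rms.round(4),'foot',F.round(4),'miss',np.linalg.norm(o+k[0]*r-F).round(4));return F,d
def tob(P,q=.0): # stand coords rel to socket axis: along bore,lateral XS-perp, y
    w=P-(PIV+.092*YS);b=bore(q);e=np.cross(YS,b);return np.array([w@b,w@e,w@YS])
E
python3 - <<'E'
from h import *
s=load('scene5')
F,d=footest(s,(241,153,253,190),(180+406/6-.42,130+358/6-.42),lambda P:(P[:,2]>.2)&(P[:,2]<.36),(-.4,.35))
print('tob(along,lat,y)',tob(F,.02).round(4)); print('d in stand x,y,z',d@XS,d@YS,d[2],'lean',np.arctan2(-d@XS,d[2]))
M=R.from_rotvec(readout.read_state()['orientation']).as_matrix();rel,dr=np.load('rel.npy');print(readout.read_state()['tool_pos']+M@rel)
# socket cylinder fit
P=cloud(s)
for rad in (.017,.018,.0185):
  c,ab,n,r=fitcyl(s,(180+378//6,130+530//6,180+462//6,130+625//6),rad,sel=lambda P:P[:,2]>.1,a0=(-.45,.45));dd=np.array([*ab,1]);dd/=np.linalg.norm(dd)
  print(rad,n,r,'axis pt',tob(c,.02).round(4),'lean',np.arctan2(-dd@XS,dd[2]),'ylean',dd@YS)
E
```

```text
c [ 0.5301 -0.0068  0.3017] d [-0.3782  0.3358  0.8627] 403 rms 0.001 foot [ 0.5512 -0.0256  0.2535] miss 0.0007
tob(along,lat,y) [ 0.1002  0.0005 -0.0023]
d in stand x,y,z -0.5057845559881228 -0.0014327456110428338 0.8626586405780166 lean 0.5302917864767098
[ 0.5527908  -0.02353847  0.25519389]
0.017 224 0.001384503046733342 axis pt [ 0.0208 -0.0005 -0.0007] lean 0.5542007207827585 ylean 0.029827473794779964
0.018 224 0.0013440304957003878 axis pt [ 0.0215 -0.0016 -0.0006] lean 0.5536627203226107 ylean 0.02953348873565517
0.0185 224 0.0013345405207872544 axis pt [ 0.0219 -0.0022 -0.0005] lean 0.5533997896550308 ylean 0.02976953843340796
```

Request:
{"fn": "move_arm", "kwargs": {"series": [[0.05, -0.032, 0.007, 0, 1], [0.05, -0.032, 0, 0, 1], [0.05, -0.032, 0, 0, 1], [0.05, -0.032, 0, 0, 1], [0, 0, 0, 0, 1], [0, 0, 0, 0, 1]]}}

```text
time: 11.55
tool_pos: [0.5204, 0.0044, 0.2965]
orientation: [-0.654, 1.471, 0.655]
contact_force: [-0.0, -0.1, -2.1]
gripper_width: 0.0293
```

```bash
python3 - <<'E'
from h import *
s=snap('scene','scene6');st=readout.read_state();print(st['tool_pos'],st['contact_force'])
crop('scene6',190,130,280,250,6,'c13')
E
```

```text
[0.52054239 0.0045786  0.29706403] [ 0.13449563 -0.0980598  -2.3556209 ]
```

View pics/c13.png

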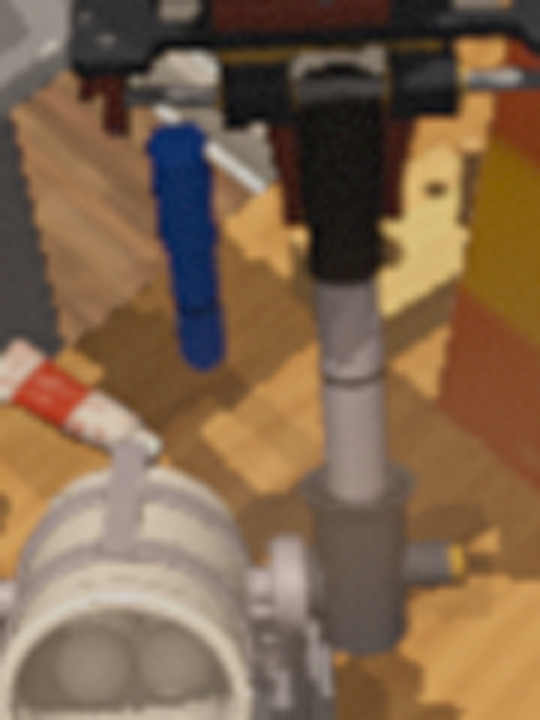

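Request:
{"fn": "move_arm", "kwargs": {"series": [[0.0254, -0.016, 0, 0, 1], [0.0254, -0.016, 0, 0, 1], [0.0254, -0.016, 0, 0, 1], [0.0254, -0.016, 0, 0, 1], [0, 0, 0, 0, 1], [0, 0, 0, 0, 1]]}}

```text
time: 12.2
tool_pos: [0.5322, -0.0061, 0.2714]
orientation: [-0.655, 1.471, 0.655]
contact_force: [-0.9, 0.5, -3.7]
gripper_width: 0.0295
```

Request:
{"fn": "move_arm", "kwargs": {"series": [[0.017, -0.0106, 0, 0, 1], [0.017, -0.0106, 0, 0, 1], [0.017, -0.0106, 0, 0, 1], [0.017, -0.0106, 0, 0, 1], [0, 0, 0, 0, 1], [0, 0, 0, 0, 1]], "force": 55}}

```text
time: 12.8
tool_pos: [0.5391, -0.0132, 0.254]
orientation: [-0.654, 1.473, 0.656]
contact_force: [-6.4, 1.7, -1.7]
gripper_width: 0.0295
```

```bash
python3 - <<'E'
from h import *
s=snap('scene','scene7');st=readout.read_state();print(st['tool_pos'],st['contact_force'])
crop('scene7',190,130,280,250,6,'c14')
E
```

```text
[ 0.5390455  -0.0131687   0.25415054] [-5.6346551  -0.13076864 -2.75675634]
```

View pics/c14.png

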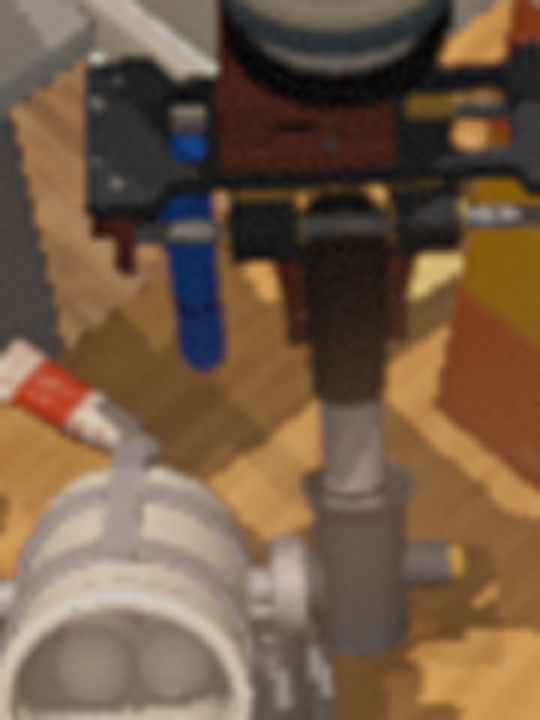

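```bash
python3 - <<'E'
from h import *
s=load('scene7');im=cv2.imread('pics/c14.png');im2=cv2.resize(im[340:680,260:480],None,fx=3,fy=3,interpolation=cv2.INTER_CUBIC)
crop('scene7',232,180,272,246,12,'c15');im=cv2.imread('pics/c15.png')
for q,c in [(0.02,(0,0,255)),(.08,(0,255,0))]:
    for d,r in [(.045,.0195),(.045,.0125),(.085,.0150),(-.025,.017)]:
      b=bore(q);e1=YS;e2=np.cross(b,e1)
      pts=[[ (x-o+.5)*12-.5 for x,o in zip(proj(s,onb(q,d)+r*(np.cos(a)*e1+np.sin(a)*e2)),(232,180))] for a in np.linspace(0,6.3,40)]
      cv2.polylines(im,[np.int32(np.round(pts))],True,c,1)
cv2.imwrite('pics/c16.png',im)
for rad in (.017,.018):
  c,ab,n,r=fitcyl(s,(190+322//6,130+530//6,190+400//6,130+625//6),rad,sel=lambda P:P[:,2]>.1,a0=(-.45,.45));dd=np.array([*ab,1]);dd/=np.linalg.norm(dd)
  print(rad,n,r,'axis pt',tob(c,.02).round(4),'lean',np.arctan2(-dd@XS,dd[2]),'ylean',dd@YS)
c,ab,n,r=fitcyl(s,(244,180,254,196),.015,sel=lambda P:P[:,2]>.2,a0=(-.45,.45));dd=np.array([*ab,1]);dd/=np.linalg.norm(dd)
print('grip',n,r,tob(c,.02).round(4),'lean',np.arctan2(-dd@XS,dd[2]),'ylean',dd@YS)
E
```

```text
0.017 208 0.0015291750880017752 axis pt [ 0.0212 -0.0004 -0.0009] lean 0.5507550698922234 ylean 0.032339186881322764
0.018 208 0.0015095606957980976 axis pt [ 0.022  -0.0015 -0.0007] lean 0.5504017936727176 ylean 0.0315757539596946
grip 160 0.0010245167636719207 [ 0.1197  0.0051 -0.0018] lean 0.5029147433832486 ylean -0.004994183251397663
```

View pics/c16.png

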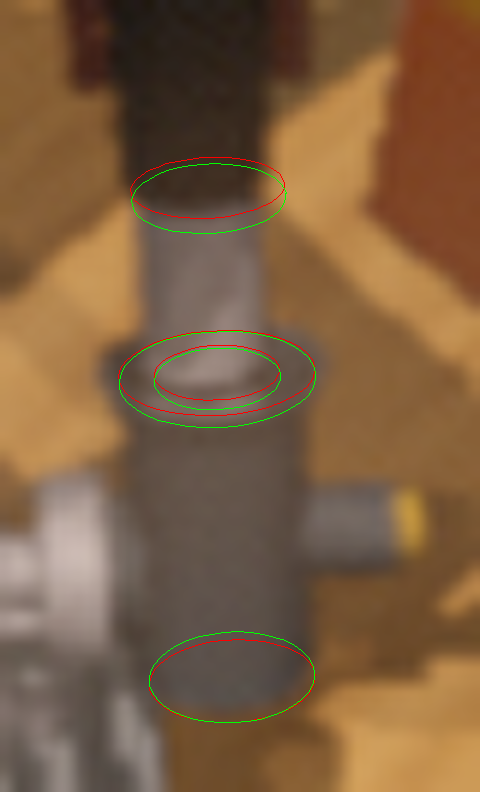

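View pics/c15.png

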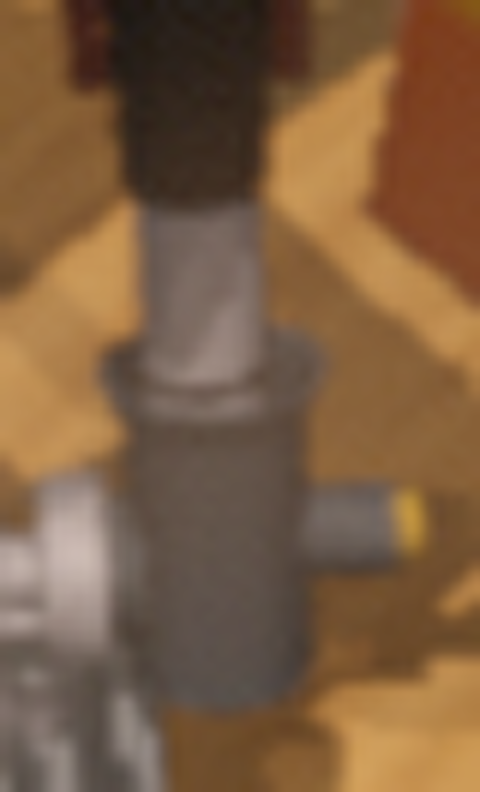

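Request:
{"fn": "move_arm", "kwargs": {"series": [[0.005, -0.0035, 0, 0, 1], [0.005, -0.0035, 0, 0, 1], [0, 0, 0, 0, 1], [0, 0, 0, 0, 1], [0, 0, 0, 0, 1]]}}

```text
time: 13.35
tool_pos: [0.5402, -0.0141, 0.2519]
orientation: [-0.654, 1.472, 0.656]
contact_force: [-5.9, 2.5, -1.0]
gripper_width: 0.0294
```

```bash
python3 - <<'E'
from h import *
s=snap('scene','scene8');st=readout.read_state();print(st['tool_pos'],st['contact_force'])
crop('scene8',232,180,272,246,12,'c17')
E
```

```text
[ 0.54027517 -0.01405292  0.25194663] [-6.73496139  2.14325784 -1.21050799]
```

View pics/c17.png

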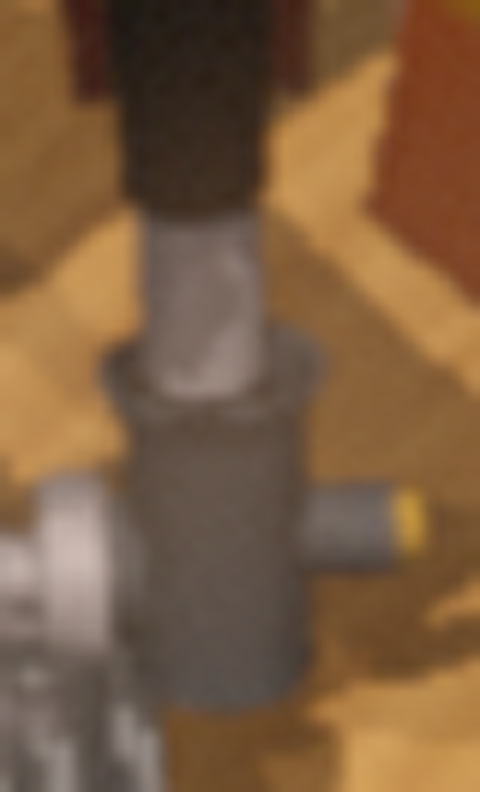

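Request:
{"fn": "move_arm", "kwargs": {"series": [[0, 0, 0, 0, 0.8], [0, 0, 0, 0, 0.6], [0, 0, 0, 0, 0.3], [0, 0, 0, 0, 0], [0, 0, 0, 0, 0], [0, 0, 0, 0, 0], [0, 0, 0, 0, 0], [-0.064, 0, 0, 0, 0], [0, 0, 0, 0, 0]]}}

```text
time: 14.3
tool_pos: [0.5427, -0.0143, 0.2698]
orientation: [-0.656, 1.467, 0.654]
contact_force: [-0.3, 0.1, 0.3]
gripper_width: 0.0866
```

```bash
python3 - <<'E'
from h import *
s=snap('scene','scene9');st=readout.read_state();print(st['tool_pos'],st['contact_force'],st['gripper_width'],st['joints'])
crop('scene9',190,130,280,250,6,'c18')
for rad in (.0125,):
  c,ab,n,r=fitcyl(s,(245,198,253,210),.0125,sel=lambda P:P[:,2]>.19,a0=(-.45,.45));print(n,r,tob(c,.03))
c,ab,n,r=fitcyl(s,(244,180,254,196),.015,sel=lambda P:P[:,2]>.2,a0=(-.45,.45));dd=np.array([*ab,1]);dd/=np.linalg.norm(dd)
print('grip',n,r,tob(c,.02).round(4),'lean',np.arctan2(-dd@XS,dd[2]),'ylean',dd@YS)
E
```

```text
[ 0.54224125 -0.01431771  0.26894596] [ 0.89249641 -0.27125763 -0.28939291] 0.08722560373650168 [-4.83411957e-02  2.47693788e-01  1.77068648e+00  5.00738167e-06
  1.12110952e+00 -8.86761027e-01]
96 0.0010657584759908676 [ 0.07503851 -0.00328454 -0.00146151]
grip 160 0.05344951049357075 [0.1048 0.0241 0.0018] lean 0.4151943010213304 ylean -0.08219694231780661
```

View pics/c18.png

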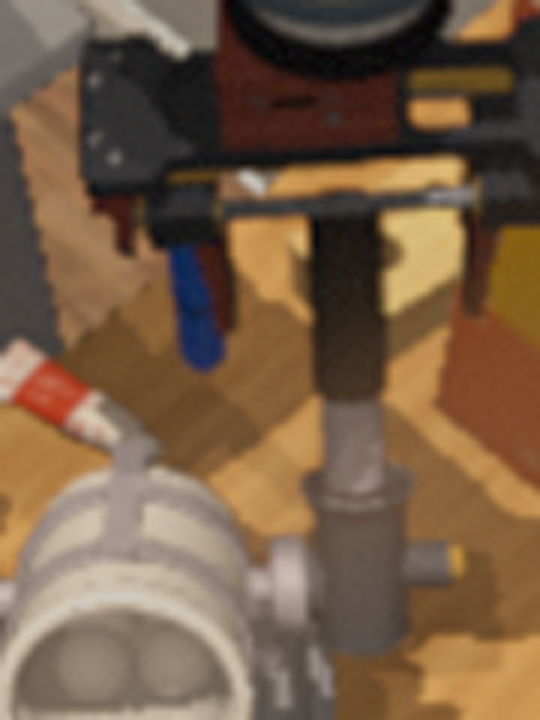

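```bash
python3 - <<'E'
from h import *
a=[]
for t in ('scene7','scene8','scene9'):
    im=cv2.imread(f'pics/{t}.png')[185:245,236:266];a.append(cv2.resize(im,None,fx=8,fy=8,interpolation=cv2.INTER_CUBIC))
cv2.imwrite('pics/c19.png',np.hstack(a))
E
```

```text
(no output)
```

View pics/c19.png

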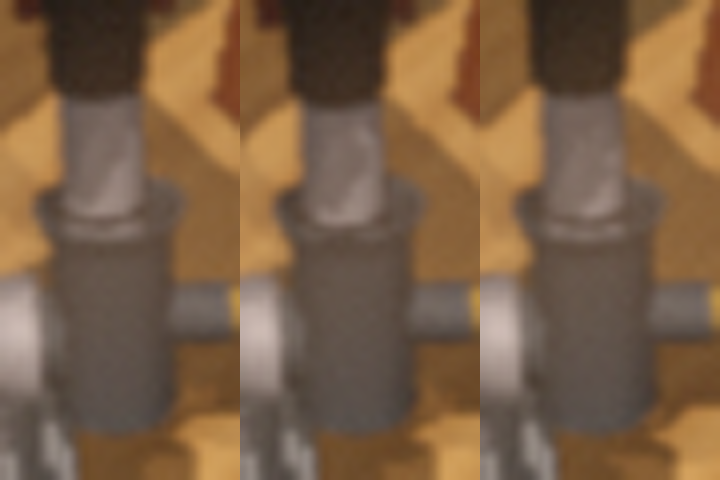

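Request:
{"fn": "move_arm", "kwargs": {"series": [[0, 0, 0, 0, 0.5], [0, 0, 0, 0, 1], [0, 0, 0, 0, 1], [0, 0, 0, 0, 1], [0, 0, 0, 0, 1], [0, 0, 0, 0, 1], [0, 0, 0, 0, 1], [0, 0, 0, 0, 1], [0.0045, -0.003, 0, 0, 1], [0.0045, -0.003, 0, 0, 1], [0, 0, 0, 0, 1], [0, 0, 0, 0, 1], [0, 0, 0, 0, 1]]}}

```text
time: 15.65
tool_pos: [0.5424, -0.0149, 0.2665]
orientation: [-0.654, 1.47, 0.655]
contact_force: [-3.0, 2.6, 5.7]
gripper_width: 0.0295
```

```bash
python3 - <<'E'
from h import *
s=snap('scene','scene10');st=readout.read_state();print(st['tool_pos'],st['contact_force'],st['gripper_width'])
a=[]
for t in ('scene8','scene9','scene10'):
    im=cv2.imread(f'pics/{t}.png')[185:245,236:266];a.append(cv2.resize(im,None,fx=8,fy=8,interpolation=cv2.INTER_CUBIC))
cv2.imwrite('pics/c20.png',np.hstack(a))
E
```

```text
[ 0.54237507 -0.01490764  0.26647758] [-3.02140953  2.22745164  5.00674131] 0.028839869036651478
```

View pics/c20.png

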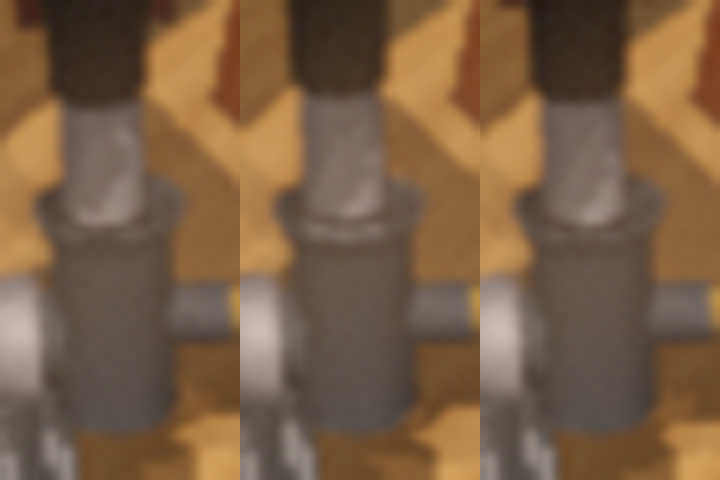

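Request:
{"fn": "move_arm", "kwargs": {"series": [[0.006, -0.003, 0, 0, 1], [0, 0, 0, 0, 1], [0, 0, 0, 0, 1], [0, 0, 0, 0, 0.6], [0, 0, 0, 0, 0.3], [0, 0, 0, 0, 0], [0, 0, 0, 0, 0], [0, 0, 0, 0, 0], [0, 0, 0, 0, 0], [-0.01, 0, 0, 0, 0]]}}

```text
time: 16.7
tool_pos: [0.543, -0.0158, 0.2668]
orientation: [-0.655, 1.47, 0.655]
contact_force: [0.1, 0.8, -0.2]
gripper_width: 0.0797
```

```bash
python3 - <<'E'
from h import *
s=snap('scene','scene11');st=readout.read_state();print(st['tool_pos'],st['contact_force'],st['gripper_width'])
a=[]
for t in ('scene9','scene10','scene11'):
    im=cv2.imread(f'pics/{t}.png')[185:245,236:266];a.append(cv2.resize(im,None,fx=8,fy=8,interpolation=cv2.INTER_CUBIC))
cv2.imwrite('pics/c21.png',np.hstack(a))
E
```

```text
[ 0.54337191 -0.01578006  0.26745274] [ 0.2900847  -0.08286599  0.12698008] 0.08361573914445433
```

View pics/c21.png

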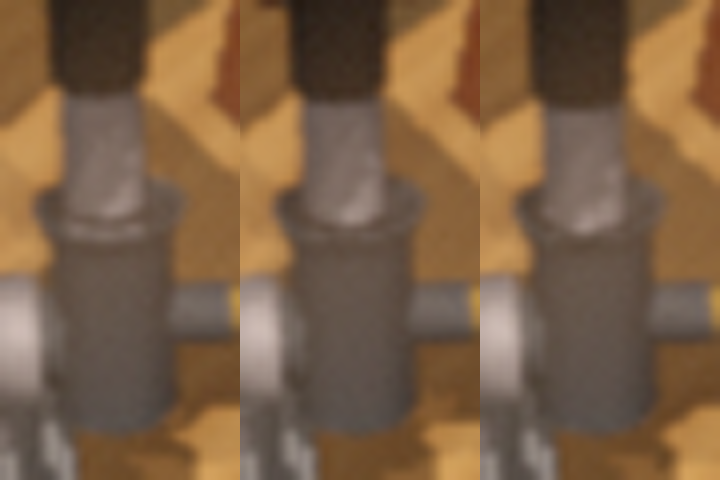

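Request:
{"fn": "move_arm", "kwargs": {"series": [[0, 0, 0, 0, 0], [0, 0, 0, 0.091, 0], [0, 0, 0, 0.091, 0], [0, 0, 0, 0.091, 0], [0, 0, 0, 0.091, 0], [0, 0, 0, 0.091, 0], [0, 0, 0, 0.091, 0], [0, 0, 0, 0.091, 0], [0, 0, 0, 0.091, 0], [0, 0, 0, 0.091, 0], [0, 0, 0, 0.091, 0], [0, 0, 0, 0.09, 0], [0, 0, 0, 0, 0], [0, 0, 0, 0, 0]]}}

```text
time: 18.15
tool_pos: [0.5432, -0.0158, 0.267]
orientation: [0.57, 1.495, -0.57]
contact_force: [1.1, 0.0, 0.3]
gripper_width: 0.0879
```

```bash
python3 - <<'E'
from h import *
s=snap('scene','scene12');s=snap('wrist','wrist12');st=readout.read_state();print(st['tool_pos'],st['contact_force'],st['gripper_width'],R.from_rotvec(st['orientation']).as_matrix().round(3))
w=st['tool_pos']-PIV;print('TCP in stand',w@XS,w@YS,w[2])
crop('scene12',180,110,290,240,5,'c22')
E
```

```text
[ 0.54324697 -0.01575613  0.26703593] [0.27473662 0.00555652 0.26514807] 0.08819926447037736 [[ 0.     0.666  0.746]
 [-0.     0.746 -0.666]
 [-1.     0.     0.   ]]
TCP in stand -0.06790914259802763 0.09171922361974322 0.09703593060195617
```

View pics/c22.png

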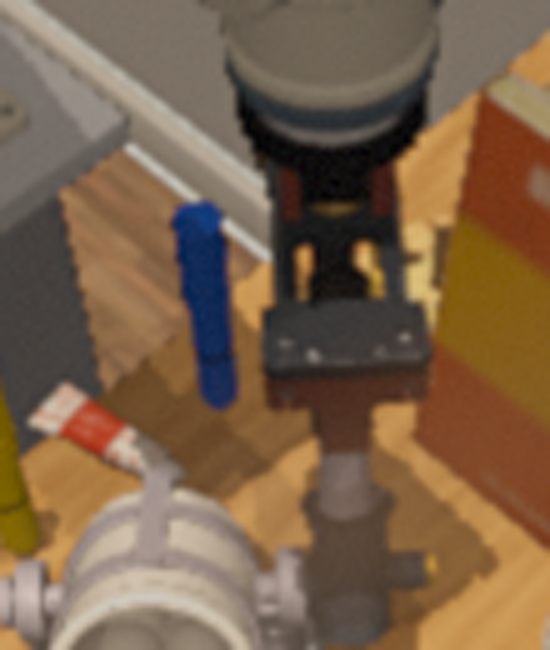

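View pics/wrist12.png

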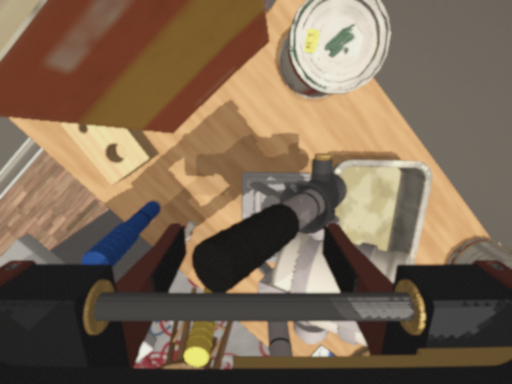

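Request:
{"fn": "move_arm", "kwargs": {"series": [[0, 0, 0.03, 0, 0], [0, 0, 0.03, 0, 0], [0, 0, 0.03, 0, 0], [0, 0, 0.03, 0, 0], [0, 0, 0.03, 0, 0], [0, 0, 0.03, 0, 0], [0, 0, 0.03, 0, 0], [0, 0, 0.03, 0, 0], [0, 0, 0.03, 0, 0], [0, 0, 0.03, 0, 0], [0, 0, 0, 0, 0]]}}

```text
time: 19.35
tool_pos: [0.5998, -0.0668, 0.2668]
orientation: [0.573, 1.493, -0.573]
contact_force: [1.1, -0.6, 0.2]
gripper_width: 0.0879
```

```bash
python3 - <<'E'
from h import *
s=snap('scene','scene13');s=snap('wrist','wrist13');st=readout.read_state();print(st['tool_pos'],st['contact_force'])
w=st['tool_pos']-PIV;print('TCP in stand',w@XS,w@YS,w[2])
crop('scene13',160,150,290,300,5,'c23')
E
```

```text
[ 0.59917755 -0.06622973  0.26680018] [ 0.93604041  0.19421502 -0.02466889]
TCP in stand 0.007427848308026402 0.09133065869419675 0.09680018402375526
```

View pics/c23.png

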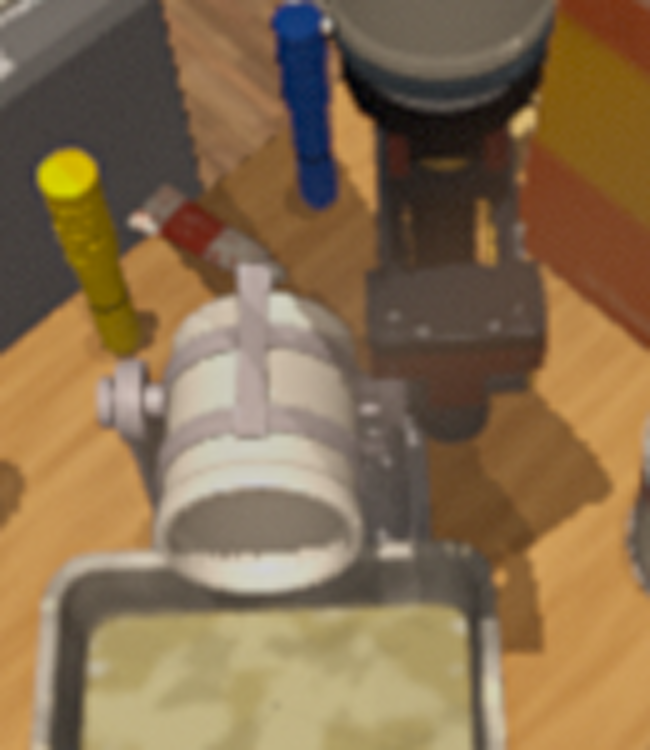

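View pics/wrist13.png

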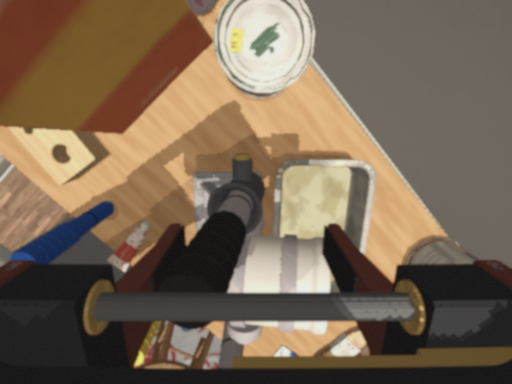

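Request:
{"fn": "move_arm", "kwargs": {"series": [[0, 0, 0.02, 0, 0], [0, 0, 0.02, 0, 0], [0, 0, 0.02, 0, 0], [0, 0, 0.02, 0, 0], [0, 0, 0.02, 0, 0], [0, 0, 0.02, 0, 0], [0, 0, 0.02, 0, 0], [0, 0, 0.02, 0, 0], [0, 0, 0.02, 0, 0], [0, 0, 0, 0, 0]]}}

```text
time: 20.45
tool_pos: [0.6331, -0.0967, 0.2668]
orientation: [0.573, 1.493, -0.573]
contact_force: [-0.4, -0.3, -0.3]
gripper_width: 0.0878
```

```bash
python3 - <<'E'
from h import *
s=snap('scene','scene14');s=snap('wrist','wrist14');st=readout.read_state();print(st['tool_pos'],st['contact_force'])
w=st['tool_pos']-PIV;print('TCP in stand',w@XS,w@YS,w[2])
crop('scene14',160,150,290,320,4,'c24')
E
```

```text
[ 0.63261938 -0.09625566  0.26679251] [ 0.58261685 -0.35685494  0.07592567]
TCP in stand 0.0523711333765923 0.09121249917794971 0.09679251414512682
```

View pics/c24.png

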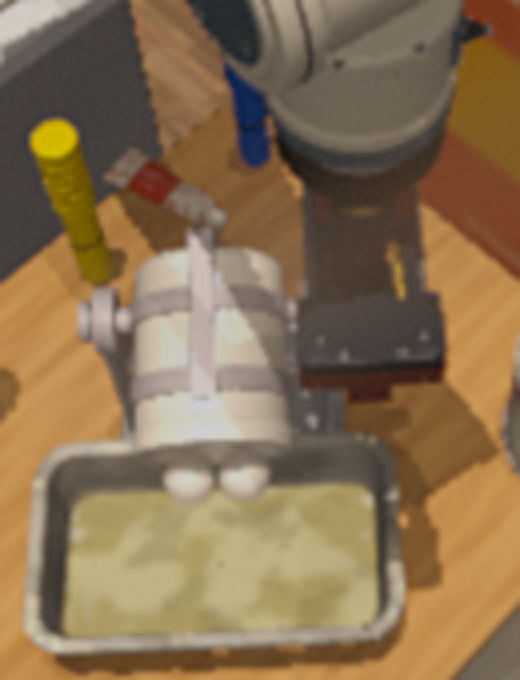

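View pics/wrist14.png

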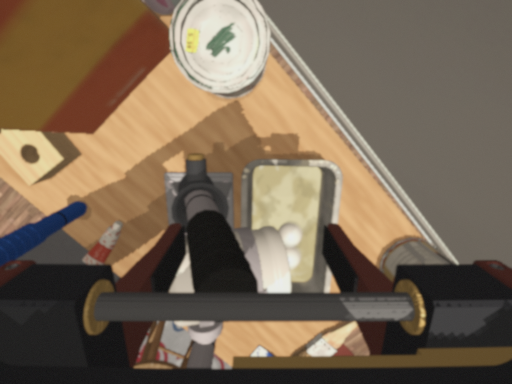

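Request:
{"fn": "move_arm", "kwargs": {"series": [[0, 0, 0.02, 0, 0], [0, 0, 0.02, 0, 0], [0, 0, 0.02, 0, 0], [0, 0, 0.02, 0, 0], [0, 0, 0.02, 0, 0], [0, 0, 0.015, 0, 0], [0, 0, 0, 0, 0], [0, 0, 0, 0, 0], [0, 0, 0, 0, 0], [0, 0, 0, 0, 0]]}}

```text
time: 21.55
tool_pos: [0.6539, -0.1152, 0.2672]
orientation: [0.573, 1.493, -0.573]
contact_force: [0.1, 0.7, -0.1]
gripper_width: 0.088
```

```bash
python3 - <<'E'
from h import *
s=snap('scene','scene15');s=snap('wrist','wrist15');st=readout.read_state();print(st['tool_pos'],st['contact_force'])
w=st['tool_pos']-PIV;print('TCP in stand',w@XS,w@YS,w[2])
crop('scene15',160,150,290,320,4,'c25')
E
```

```text
[ 0.65386212 -0.11515304  0.26713129] [ 0.50403224 -0.39879929 -0.6509388 ]
TCP in stand 0.08080283225033724 0.09126836478794158 0.09713128892335035
```

View pics/c25.png

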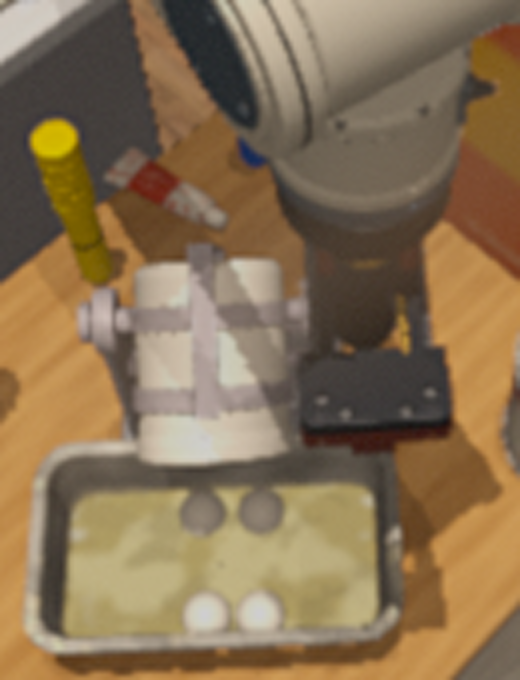

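View pics/wrist15.png

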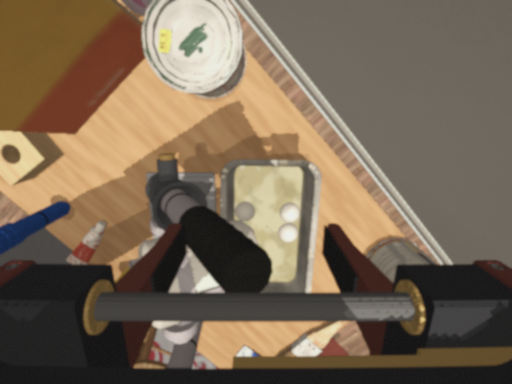

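```bash
python3 - <<'E'
from h import *
crop('wrist15',130,140,290,300,5,'c26');crop('scene15',215,190,275,270,9,'c27')
E
```

```text
(no output)
```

View pics/c26.png

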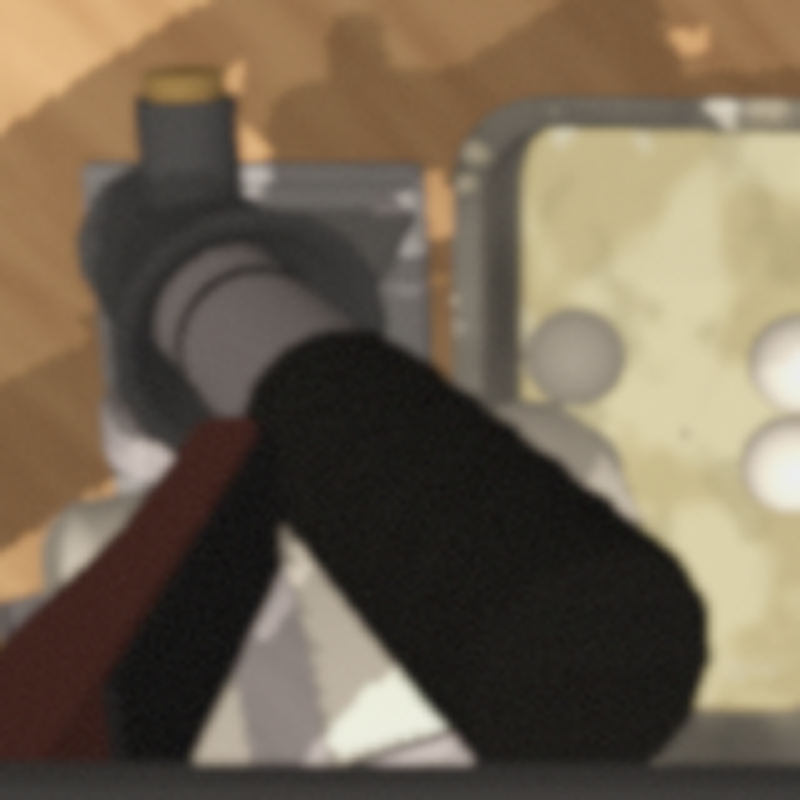

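```bash
cat >> h.py <<'E'
def overlay(tag,crp,k,o,qs,out,items=((.045,.0195),(.045,.0125),(.085,.015),(.165,.015))):
    s=load(tag);im=cv2.imread(f'pics/{crp}.png')
    for q,c in qs:
        b=bore(q);e1=YS;e2=np.cross(b,e1)
        for d,r in items:
            pts=[[ (x-oo+.5)*k-.5 for x,oo in zip(proj(s,onb(q,d)+r*(np.cos(a)*e1+np.sin(a)*e2)),o)] for a in np.linspace(0,6.3,40)]
            cv2.polylines(im,[np.int32(np.round(pts))],True,c,1)
    cv2.imwrite(f'pics/{out}.png',im)
E
python3 - <<'E'
from h import *
overlay('wrist15','c26',5,(130,140),[(1.05,(0,0,255)),(1.15,(0,255,0))],'c28')
E
```

```text
(no output)
```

View pics/c28.png

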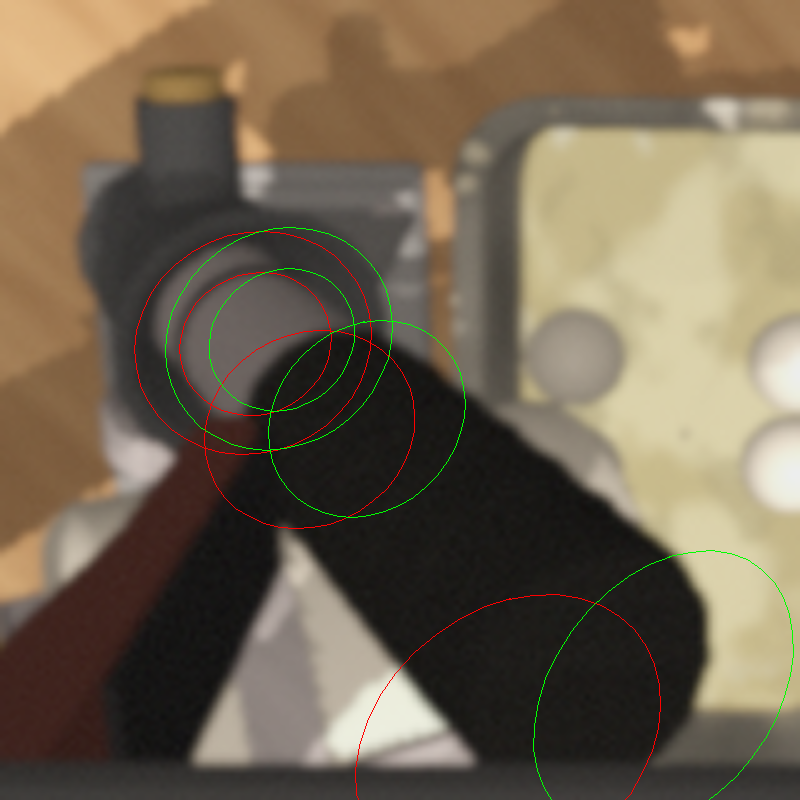

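Request:
{"fn": "move_arm", "kwargs": {"series": [[0, 0, -0.032, 0, 0], [0, 0, -0.032, 0, 0], [0, 0, -0.032, 0, 0], [0, 0, -0.032, 0, 0], [0, 0, -0.032, 0, 0], [0, 0, -0.032, 0, 0], [0, 0, -0.032, 0, 0], [0, 0, -0.032, 0, 0], [0, 0, -0.032, 0, 0], [0, 0, -0.032, 0, 0], [0, 0, -0.032, 0, 0], [0, 0, -0.032, 0, 0], [0, 0, -0.032, 0, 0], [0, 0, -0.032, 0, 0], [0, 0, -0.032, 0, 0], [0, 0, -0.032, 0, 0], [0, 0, -0.032, 0, 0], [0, 0, -0.032, 0, 0], [0, 0, -0.032, 0, 0], [0, 0, 0, 0, 0]]}}

```text
time: 23.65
tool_pos: [0.5392, -0.0127, 0.2664]
orientation: [0.572, 1.497, -0.573]
contact_force: [0.2, -0.1, 0.6]
gripper_width: 0.0884
```

Request:
{"fn": "move_arm", "kwargs": {"series": [[0, 0, -0.024, 0, 0], [0, 0, -0.024, 0, 0], [0, 0, -0.016, 0, 0], [0, 0, -0.012, 0, 0], [0, 0, 0, 0, 0]]}}

```text
time: 24.15
tool_pos: [0.5262, -0.0005, 0.267]
orientation: [0.573, 1.494, -0.573]
contact_force: [-0.4, -0.7, 0.7]
gripper_width: 0.0876
```

```bash
python3 - <<'E'
from h import *
s=snap('wrist','wrist16');st=readout.read_state();print(st['tool_pos'],st['contact_force'])
w=st['tool_pos']-PIV;print('TCP in stand',w@XS,w@YS,w[2])
crop('wrist16',150,120,350,280,4,'c29')
overlay('wrist16','c29',4,(150,120),[(0,(0,0,255)),(.1,(0,255,0))],'c30')
E
```

```text
[ 0.52635679 -0.00060699  0.26703813] [-0.1265556  -0.75495722  0.18044237]
TCP in stand -0.09059773889993643 0.0917671122716777 0.09703813423279709
```

View pics/c30.png

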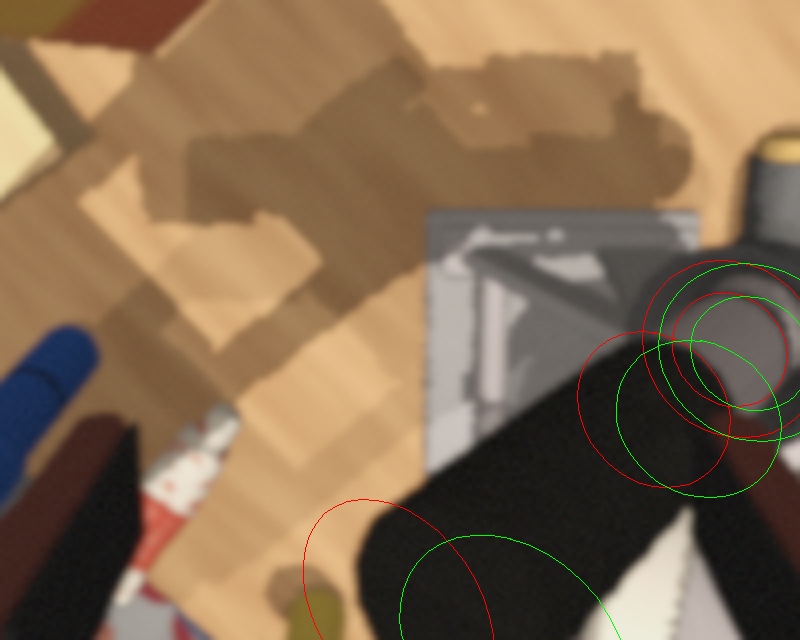

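Request:
{"fn": "move_arm", "kwargs": {"series": [[0, 0, -0.01, 0, 0], [0, 0, -0.01, 0, 0], [0, 0, 0, 0, 0]]}}

```text
time: 24.5
tool_pos: [0.5228, 0.0027, 0.267]
orientation: [0.573, 1.494, -0.573]
contact_force: [0.8, -0.8, 0.7]
gripper_width: 0.0879
```

Request:
{"fn": "move_arm", "kwargs": {"series": [[0, 0, -0.008, 0, 0], [0, 0, -0.008, 0, 0], [0, 0, 0, 0, 0]]}}

```text
time: 24.8
tool_pos: [0.5198, 0.0053, 0.267]
orientation: [0.573, 1.494, -0.573]
contact_force: [1.4, -1.3, 0.6]
gripper_width: 0.0877
```

Request:
{"fn": "move_arm", "kwargs": {"series": [[0, 0, -0.008, 0, 0], [0, 0, -0.008, 0, 0], [0, 0, 0, 0, 0]]}}

```text
time: 25.1
tool_pos: [0.517, 0.0079, 0.2671]
orientation: [0.573, 1.493, -0.573]
contact_force: [1.1, -0.6, 0.2]
gripper_width: 0.0875
```

```bash
python3 - <<'E'
from h import *
s=snap('wrist','wrist17');s=snap('scene','scene17');st=readout.read_state();print(st['tool_pos'],st['contact_force'])
w=st['tool_pos']-PIV;print('TCP in stand',w@XS,w@YS,w[2])
crop('wrist17',200,120,360,280,5,'c31')
overlay('wrist17','c31',5,(200,120),[(0,(0,0,255)),(.1,(0,255,0))],'c32')
E
```

```text
[0.51707301 0.00784476 0.2671436 ] [ 0.6570229  -2.02918396 -0.0620999 ]
TCP in stand -0.10315187305611065 0.09188662921804452 0.09714360099741906
```

View pics/c32.png

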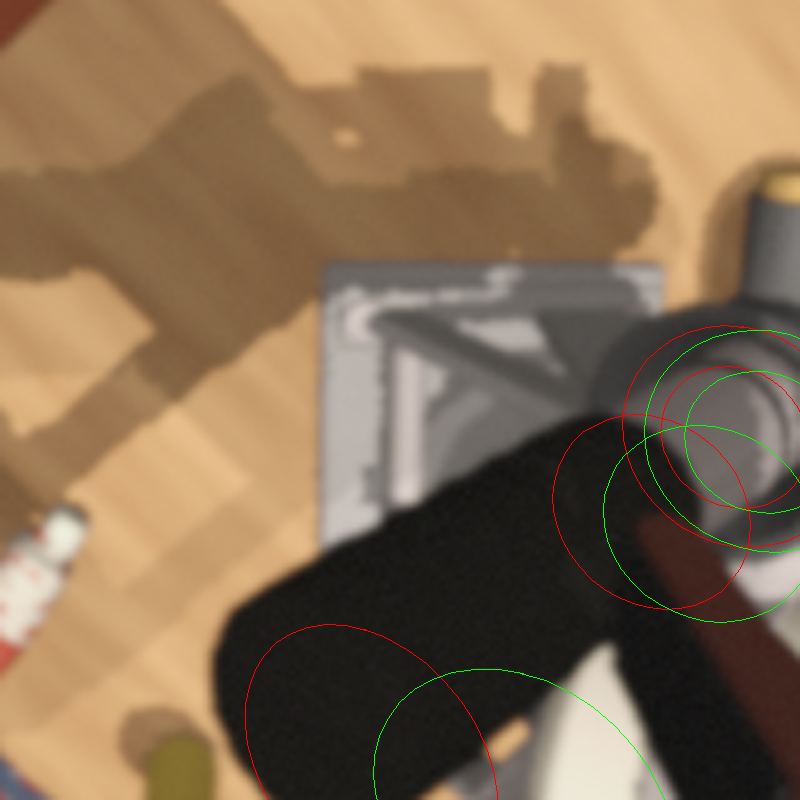

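Request:
{"fn": "move_arm", "kwargs": {"series": [[0, 0, -0.008, 0, 0], [0, 0, -0.008, 0, 0], [0, 0, 0, 0, 0]]}}

```text
time: 25.5
tool_pos: [0.5151, 0.01, 0.2676]
orientation: [0.572, 1.491, -0.572]
contact_force: [4.2, -3.9, 1.0]
gripper_width: 0.0877
```

Request:
{"fn": "move_arm", "kwargs": {"series": [[0, 0, -0.008, 0, 0], [0, 0, -0.008, 0, 0], [0, 0, 0, 0, 0]]}}

```text
time: 25.8
tool_pos: [0.5134, 0.0121, 0.2683]
orientation: [0.572, 1.488, -0.572]
contact_force: [8.4, -7.2, 2.4]
gripper_width: 0.0875
```

```bash
python3 - <<'E'
from h import *
s=snap('scene','scene18');st=readout.read_state();print(st['tool_pos'],st['contact_force'])
c=[]
for t in('scene0','scene18'):
    im=cv2.imread(f'pics/{t}.png')[185:315,160:270];c.append(cv2.resize(im,None,fx=3.6,fy=3.6,interpolation=cv2.INTER_CUBIC))
cv2.imwrite('pics/c33.png',np.hstack(c))
E
```

```text
[0.51345389 0.01205921 0.26828977] [ 6.73464609 -7.64196375  1.22098123]
```

View pics/c33.png

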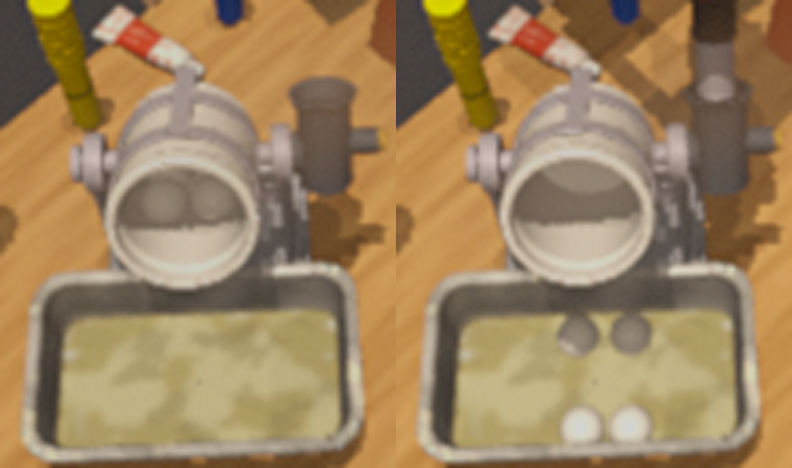

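Request:
{"fn": "move_arm", "kwargs": {"series": [[0, 0, 0.02, 0, 0], [0, 0, 0.03, 0, 0], [0, 0, 0.04, 0, 0], [0, 0, 0.03, 0, 0], [0, 0, 0, 0, 0], [0, 0, 0, 0, 0]]}}

```text
time: 26.45
tool_pos: [0.5332, -0.007, 0.2666]
orientation: [0.573, 1.495, -0.573]
contact_force: [0.6, -0.2, 0.1]
gripper_width: 0.0878
```

```bash
python3 - <<'E'
from h import *
s=snap('scene','scene19');s=snap('wrist','wrist19');st=readout.read_state();print(st['tool_pos'],st['contact_force'])
a=[]
for t in ('scene9','scene11','scene19'):
    im=cv2.imread(f'pics/{t}.png')[185:245,236:266];a.append(cv2.resize(im,None,fx=8,fy=8,interpolation=cv2.INTER_CUBIC))
cv2.imwrite('pics/c34.png',np.hstack(a))
crop('wrist19',170,120,330,280,5,'c35')
overlay('wrist19','c35',5,(170,120),[(0,(0,0,255))],'c36')
E
```

```text
[ 0.53307458 -0.00682147  0.26681301] [-0.02237241  0.43245041  0.30063025]
```

View pics/c34.png

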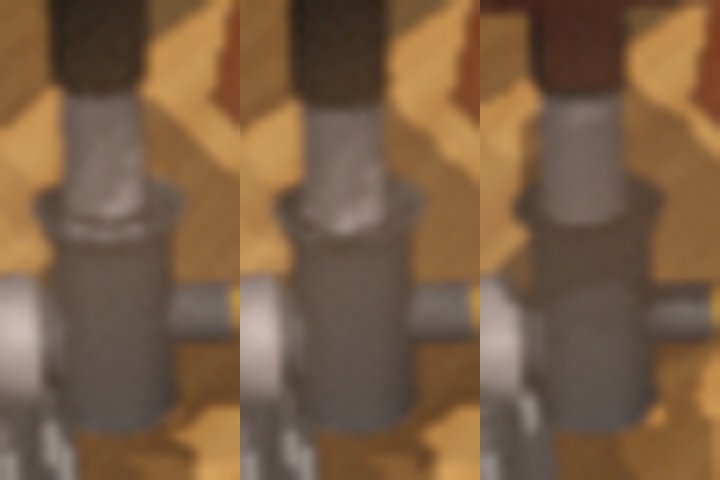

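View pics/c36.png

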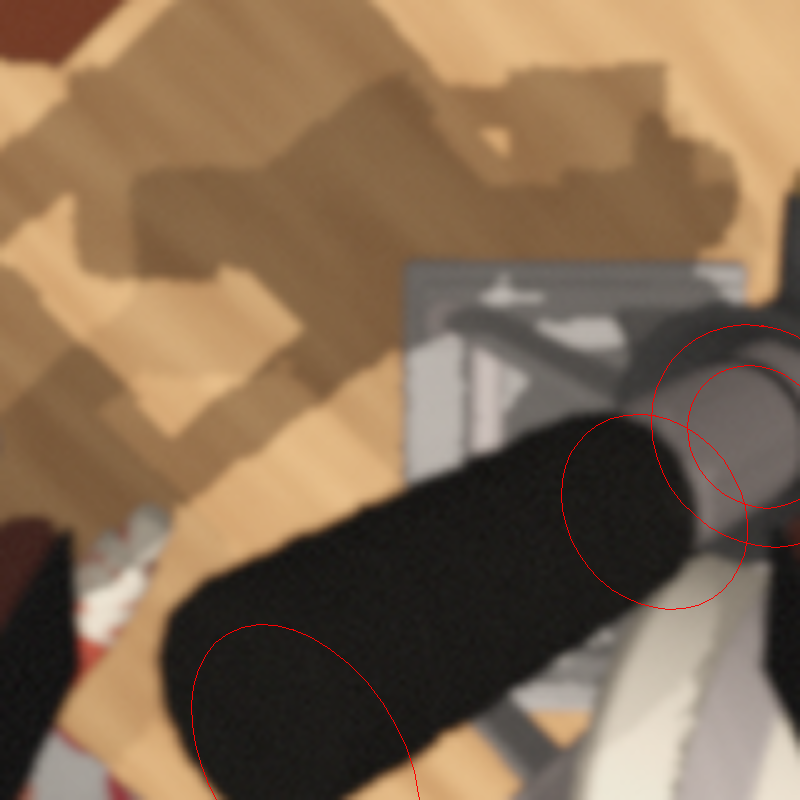

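```bash
python3 - <<'E'
from h import *
crop('wrist19',260,150,380,270,6,'c37')
im=cv2.imread('pics/scene19.png')[190:240,232:270]
im=cv2.convertScaleAbs(im,alpha=1.8,beta=-30);cv2.imwrite('pics/c38.png',cv2.resize(im,None,fx=12,fy=12,interpolation=cv2.INTER_CUBIC))
E
```

```text
(no output)
```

View pics/c37.png

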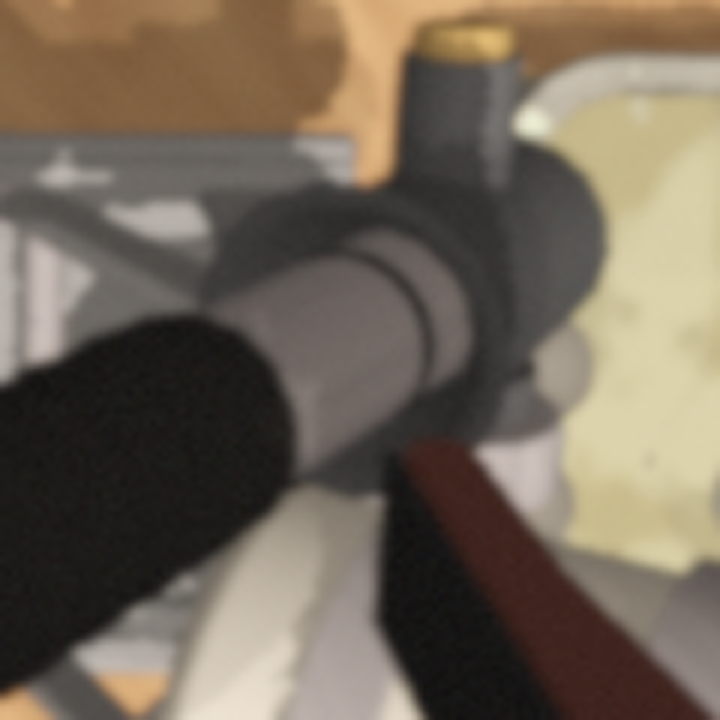

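View pics/c38.png

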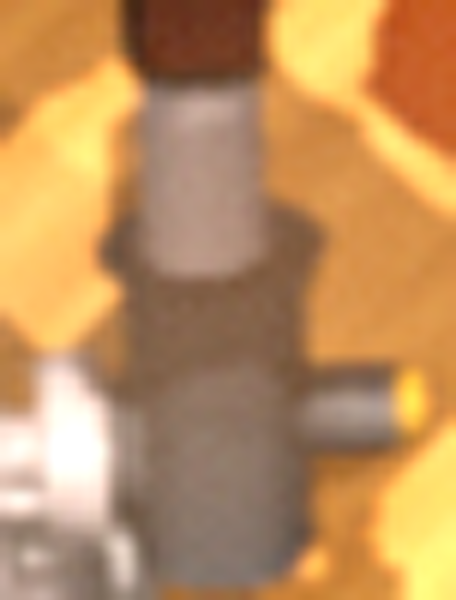

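Request:
{"fn": "move_arm", "kwargs": {"series": [[-0.1, 0, 0, 0, 0], [-0.18, 0, 0, 0, 0], [-0.18, 0, 0, 0, 0], [-0.14, 0, 0, 0, 0], [0, 0, -0.15, 0, 0], [0, 0, -0.18, 0, 0], [0, 0, -0.18, 0, 0], [0, 0, -0.15, 0, 0], [0, 0, 0, 0, 0]]}}

```text
time: 27.45
tool_pos: [0.4077, 0.1054, 0.4174]
orientation: [0.571, 1.495, -0.569]
contact_force: [-0.7, -0.2, 0.2]
gripper_width: 0.0878
```

```bash
python3 - <<'E'
from h import *
s=snap('scene','scene20');s=snap('top','top20');s=snap('wrist','wrist20');st=readout.read_state();print(st['tool_pos'],st['contact_force'],st['time'])
a=[]
for t in ('scene9','scene11','scene20'):
    im=cv2.imread(f'pics/{t}.png')[185:245,236:266];a.append(cv2.resize(im,None,fx=8,fy=8,interpolation=cv2.INTER_CUBIC))
cv2.imwrite('pics/c39.png',np.hstack(a))
crop('top20',250,140,320,210,8,'c40')
E
```

```text
[0.41089392 0.10342585 0.41727424] [-0.39423558  0.32126891  0.57724198] 27.6
```

View pics/c39.png

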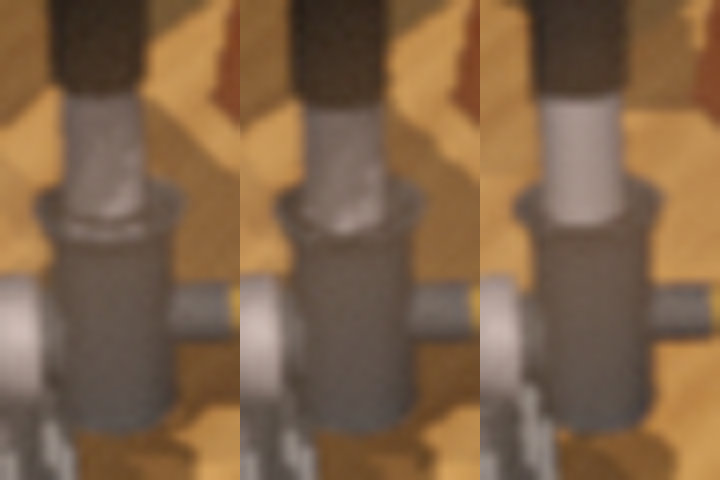

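View pics/wrist20.png

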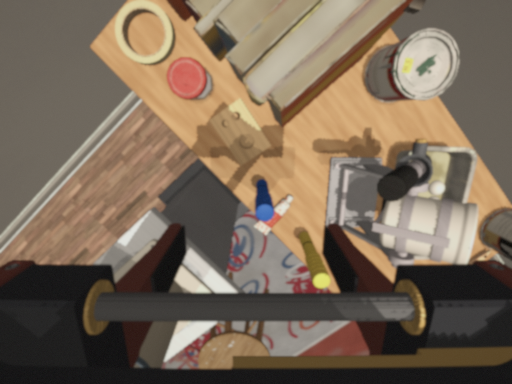

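View pics/c40.png

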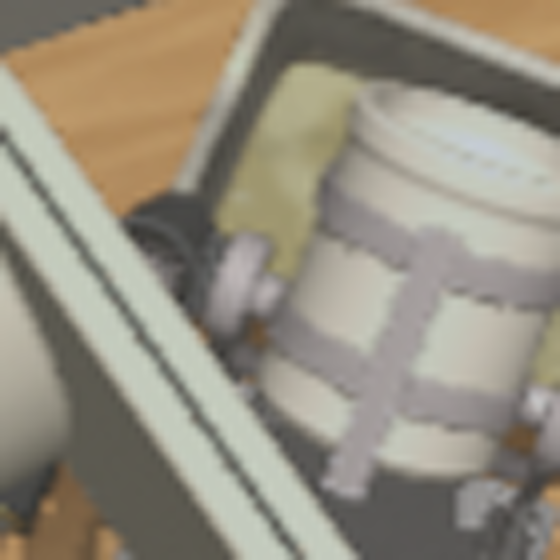

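```bash
python3 - <<'E'
from h import *
im=cv2.imread('pics/scene20.png')[186:244,230:270]
im=cv2.convertScaleAbs(im,alpha=1.3);a=cv2.resize(im,None,fx=12,fy=12,interpolation=cv2.INTER_CUBIC)
cv2.imwrite('pics/c41.png',a)
overlay('scene20','c41',12,(230,186),[(0,(0,0,255))],'c42',items=((.045,.021),(.045,.0125),(.085,.015),(-.025,.017)))
cv2.imwrite('pics/c43.png',np.hstack([a[:590],cv2.imread('pics/c42.png')[:590]])[:, :800] if False else cv2.resize(np.hstack([a,cv2.imread('pics/c42.png')]),(780,566)))
crop('wrist20',370,120,480,230,7,'c44');overlay('wrist20','c44',7,(370,120),[(0,(0,0,255))],'c45',items=((.045,.021),(.045,.0125),(.085,.015),(.165,.015)))
E
```

```text
(no output)
```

View pics/c43.png

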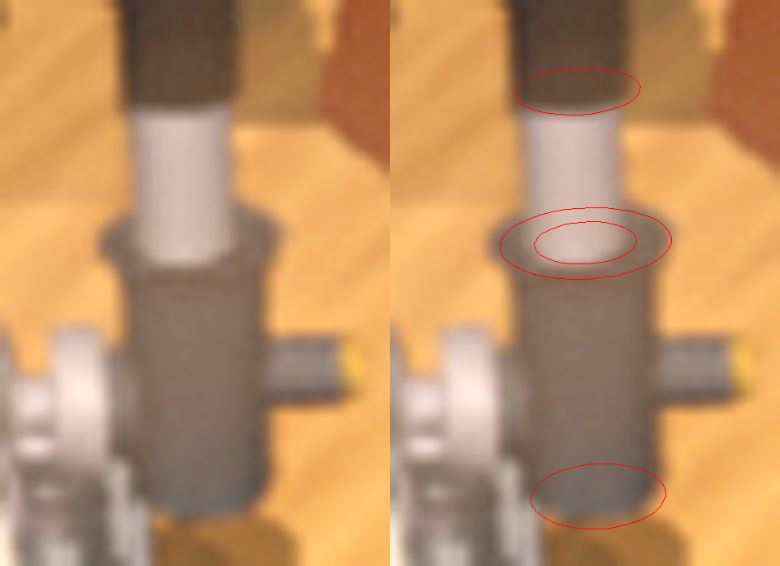

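View pics/c45.png

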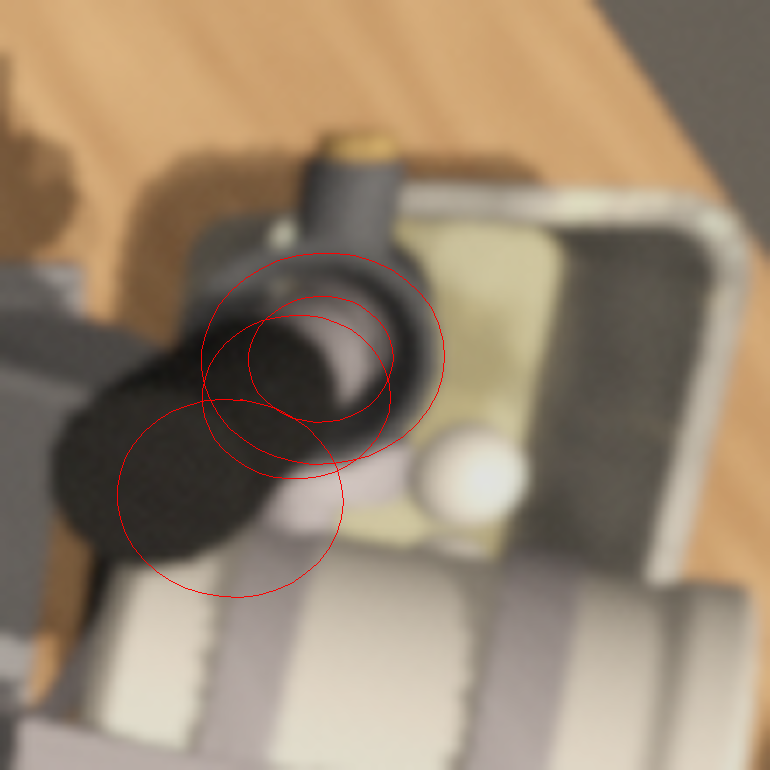

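```bash
python3 - <<'E'
from h import *
s=snap('scene','scene21');t=snap('top','top21')
d=cv2.absdiff(cv2.imread('pics/scene20.png'),cv2.imread('pics/scene21.png'))[180:330,150:280];print('moved diff',d.max(),d.mean())
print('solvent lid',px(t,181,273).round(3),'tin',px(t,227,150).round(3));print(readout.read_state()['joint_velocities'].round(4))
crop('scene21',150,120,400,330,3,'c46')
E
```

```text
moved diff 38 0.9546666666666667
solvent lid [0.412 0.269 0.099] tin [0.45  0.08  0.755]
[-0.0091  0.0075 -0.0016  0.0011  0.0018  0.0034]
```

View pics/c46.png

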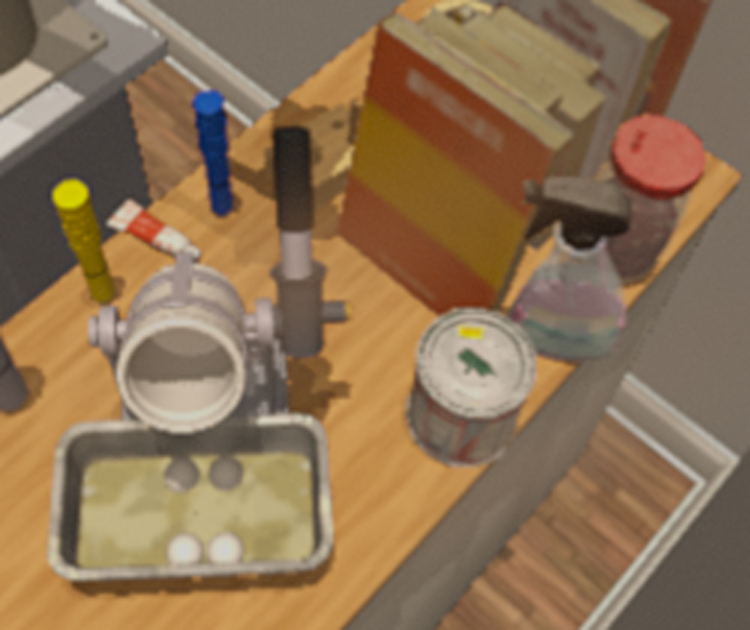

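View pics/top21.png

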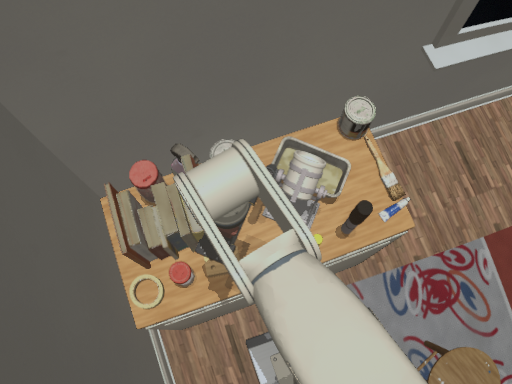

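```bash
python3 - <<'E'
from h import *
im=cv2.imread('pics/scene21.png')[156:246,230:270];im=cv2.convertScaleAbs(im,alpha=1.3)
a=cv2.resize(im,None,fx=8,fy=8,interpolation=cv2.INTER_CUBIC);a=a[:600];cv2.imwrite('pics/c47.png',a)
overlay('scene21','c47',8,(230,156),[(0.0,(0,0,255))],'c48',items=((.045,.021),(.045,.0125),(.085,.015),(.165,.015),(-.025,.017)))
cv2.imwrite('pics/c49.png',np.hstack([a,cv2.imread('pics/c48.png')]))
s=load('scene21')
c,ab,n,r=fitcyl(s,(244,170,252,192),.015,sel=lambda P:P[:,2]>.2,a0=(-.45,.45));dd=np.array([*ab,1]);dd/=np.linalg.norm(dd)
print('grip',n,r,tob(c,0).round(4),'lean',np.arctan2(-dd@XS,dd[2]),'ylean',dd@YS)
E
```

```text
grip 176 0.0013469345768788291 [ 0.1323 -0.0108 -0.0008] lean 0.6765363862119754 ylean 0.013128772130153097
```

View pics/c49.png

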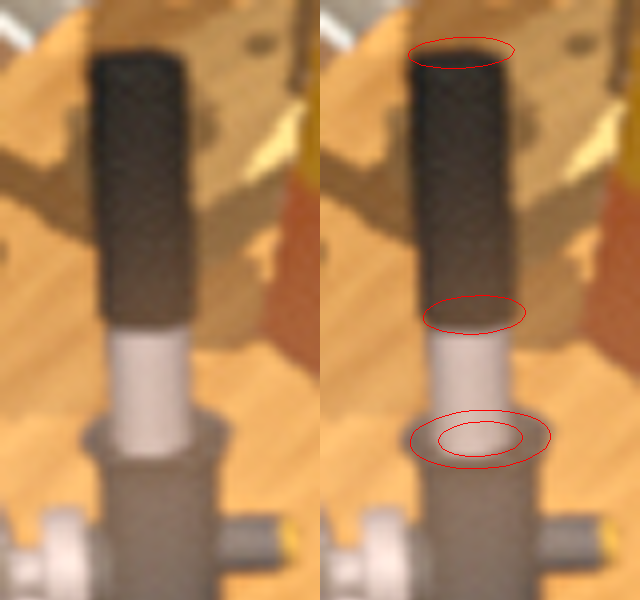

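```bash
python3 -c "
from plant import order
print(order.finish_job())"
```

```text
the job is handed in; nothing more can be done
None
```

I slid the small black-gripped handle from the tool block into the socket, tipped the jar with it and swung it back. I handed the job in at about 28 s of the 58 s limit. No verdict was reported, so the results below rest on my own checks.

- **Insertion:** I leaned the handle in the grip against its hole in the block, then pushed it into the socket in small steps. It ended at its ring mark before the jar was tipped.
- **Tipping:** I turned the open fingers round the handle and pushed the jar to a cradle value of about 1.07, then pushed it back until the rest bar pressed back with about 10 N.

Last checks before handing in:

- **Balls:** all four lie in the pan.
- **Jar:** it is back on its rest, in the same pose as in the first picture.
- **Ring mark:** it is level with the mouth to about ±2 mm in the scene camera. An early rough reading from the wrist camera said 3–4 mm high; a closer look at the same picture gave about 0.
- **Handle lean:** the handle leans about 0.07 rad past the bore's rest lean, more than I expected but inside the 0.15 limit.
- **Bystanders:** the solvent jar measured the same position as at the start. The arm blocked the top camera's depth reading of the paint tin, but in the scene picture it looks undisturbed.
- **Robot:** it was clear of everything.

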